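Gauge the guide sleeves, hang the good ones, scrap the rest

ROBOT

A 6-joint arm with a two-finger parallel gripper is mounted at the origin on a cart in front of the work surface, level with it; the furniture and walls round the work are solid. World frame = base frame: x ahead of the robot, y to its left, z up, the work surface at z = 0. Lengths are in m, angles in rad, forces in N, time in s.
With the tool pointing down it reaches from about 0.325 to 0.875 m from the base axis. Payload 4.4 kg.
Tool frame: the origin (TCP) lies midway between the tips of the shut fingers; the grasp point (between the pads) lies 19 mm behind it; z points along the fingers, y is the line along which they close (so a half turn about z gives the same grasp; the last joint's range is limited). The gripper opens to 85 mm and grips with 20 to 120 N. Pads are 22 mm wide; open, the fingers measure 114 mm over their backs; the gripper's body (76 mm by 85 mm) begins 54 mm behind the grasp point. The pads swing forward as they close: fully open they stand 13 mm farther back than shut.
Start: joints at [1.145, 0.207, 1.542, -0, 1.393, -0.15], TCP at [0.157, 0.553, 0.231] pointing down, gripper open.
Joint ranges: [-2.73, 2.73], [-0.86, 2.22], [0.23, 2.46], [-1.11, 4.25], [0.08, 2.63], [-2.82, 2.82]. Speed limits (rad/s): [2.79, 2.79, 3.14, 3.14, 3.14, 3.14].

INTERFACE

Orientations are given as [roll, pitch, yaw] about the fixed x, y, z axes, in that order (R = Rz(yaw) Ry(pitch) Rx(roll)).
In Python, from bench import * gives the robot as it stands.
- The arm moves only by the tool send_rows, never from a script. Its argument "motion" is a list of rows, each an object with "twist": the turn, a rotation vector about the world's x, y, z in rad, a list of three; "slide": the shift along the world's x, y, z in m, a list of three; "claw": the opening, from 0 (shut) to 1 (fully open). A call has 1 to 8 rows; each row is the pose to reach, as a shift and turn from the pose commanded when the call began; what a row does not reach only later rows make up. A row lasts 1/10 s, in which the tool goes at most 50 mm and 8.59 degrees, less where a joint would pass 70% of its speed; a pose out of reach is approached as far as the arm can. A call with a gripper value outside its range is refused whole. The fingers move at their own pace and stop on an object; the grip force is fixed at half the most. Time passes only in rows, so rows that repeat a pose let the fingers close. It gives the time, the measured TCP pose, the force, the opening and the grip force at its end, in the units of the state.
- state(): the state, without advancing time (a new reading comes with each control period).
- capture(name): name is "side" or "top" or "wrist"; returns a dict with "frame" (480x640x3 uint8, blue, green, red), "fovy" (degrees; the focal length in pixels is half the picture's height over the tangent of half this angle, whatever the lens; pixels are square), "cx", "cy" (the principal point, pixels), "origin" and "orientation" of the camera in the world; the wrist camera has in their place "hand_eye" (4x4, takes a point from camera to tool coordinates, whose origin is the TCP and whose axes are the flange's). Camera axes: x right, y down, z forward; pixel columns grow to the right and rows downward; lengths in m; the calibration is good to about 2 mm. A picture is of the moment at which its call begins: read the wrist's pose just before it. There is no depth.
- job_done(): hands the job in; it is judged then, once.
The state is a dict: "time_s": time; "joints": joint angles; "dq": joint speeds; "joint_efforts": joint torques, N m; "eef_pos": TCP position; "ee_rot": TCP orientation; "ft_force": force on the tool from outside, world axes, zero at the start; "moment": the same for the moment, N m; "finger_gap": finger opening in m; "finger_force": force on a finger pad.
Only numpy, scipy, OpenCV 4.12 (cv2) and the standard library are available. Lean on these libraries where they do the work, as an engineer would, in place of code of your own. Each camera call takes 0.05 s, during which the arm holds its last target. There are 200 camera calls.

TASK

Slide the guide sleeves onto the upright gauge pin to test them. Hang each sleeve that slides all the way down to the gauge's plate on a slanted peg of the rack, one to a peg, fully down against the board; any sleeve that sticks part-way is a reject: push it down through the sprung two-leaf flap on top of the grey reject bin and let the flap close behind it. Put no sleeve away before the gauge has been used, and leave the mug, the spanner and the glue pot where they are.

Things in the scene. Friction and masses are not known exactly. Their poses are not given: they have to be found in the camera images.
- sleeve_a_mid (a point): loose steel sleeve, a tube 80 mm tall, 44 mm across, with a flange 58 mm across and 8 mm thick round its foot, standing on it. Bore 30 mm; in some a hidden step narrows it to 22 mm from 25 to 55 mm above the foot: outwardly all are alike, only a test tells. 0.3 kg. Point: the centre, 40 mm above the foot; z is the axis, away from the flange. None: absent this time.
- sleeve_b_mid (a point): loose steel sleeve, a tube 80 mm tall, 44 mm across, with a flange 58 mm across and 8 mm thick round its foot, standing on it. Bore 30 mm; in some a hidden step narrows it to 22 mm from 25 to 55 mm above the foot: outwardly all are alike, only a test tells. 0.3 kg. Point: the centre, 40 mm above the foot; z is the axis, away from the flange. None: absent this time.
- sleeve_c_mid (a point): loose steel sleeve, a tube 80 mm tall, 44 mm across, with a flange 58 mm across and 8 mm thick round its foot, standing on it. Bore 30 mm; in some a hidden step narrows it to 22 mm from 25 to 55 mm above the foot: outwardly all are alike, only a test tells. 0.3 kg. Point: the centre, 40 mm above the foot; z is the axis, away from the flange. None: absent this time.
- sleeve_d_mid (a point): loose steel sleeve, a tube 80 mm tall, 44 mm across, with a flange 58 mm across and 8 mm thick round its foot, standing on it. Bore 30 mm; in some a hidden step narrows it to 22 mm from 25 to 55 mm above the foot: outwardly all are alike, only a test tells. 0.3 kg. Point: the centre, 40 mm above the foot; z is the axis, away from the flange. None: absent this time.
- sleeve_e_mid (a point): loose steel sleeve, a tube 80 mm tall, 44 mm across, with a flange 58 mm across and 8 mm thick round its foot, standing on it. Bore 30 mm; in some a hidden step narrows it to 22 mm from 25 to 55 mm above the foot: outwardly all are alike, only a test tells. 0.3 kg. Point: the centre, 40 mm above the foot; z is the axis, away from the flange. None: absent this time.
- gauge_tip (a point): tip of the fixed upright gauge pin: 26 mm diameter, rising 70 mm from its 90 x 90 x 15 mm plate (tip 85 mm above the bench), last 6 mm tapered. Point: centre of the tip; z up. A good sleeve slides down it, flange first, until the flange rests on the plate (sleeve's centre 30 mm below this point); one with a step stops 45 mm higher (centre 15 mm above this point).
- peg_1: fixed steel peg of the rack, the left-hand one: 18 mm thick, 102 mm long, tip tapered over 7 mm. Origin: its root in the face of the slanted board, 100 mm above the bench; z along the peg from root to tip, up and towards the robot, 35 degrees from vertical; y along the rack (pegs 90 mm apart). A sleeve hung home, flange first against the board, has its centre 40 mm up the peg; room for one.
- peg_2: fixed steel peg of the rack, the middle one: 18 mm thick, 102 mm long, tip tapered over 7 mm. Origin: its root in the face of the slanted board, 100 mm above the bench; z along the peg from root to tip, up and towards the robot, 35 degrees from vertical; y along the rack (pegs 90 mm apart). A sleeve hung home, flange first against the board, has its centre 40 mm up the peg; room for one.
- peg_3: fixed steel peg of the rack, the right-hand one: 18 mm thick, 102 mm long, tip tapered over 7 mm. Origin: its root in the face of the slanted board, 100 mm above the bench; z along the peg from root to tip, up and towards the robot, 35 degrees from vertical; y along the rack (pegs 90 mm apart). A sleeve hung home, flange first against the board, has its centre 40 mm up the peg; room for one.
- bin_mouth (a point): centre of the mouth in the flat top of the fixed reject bin, a grey sheet-metal box 150 x 160 mm (x, y), 230 mm high. The mouth is 84 mm (x) by 110 mm (y); axes are the bin's own (z up, x away from the robot at yaw 0). The point is also the middle of the top.
- flap_front (a joint): front (-x) leaf of the two-leaf sprung flap close under the bin's mouth, hinged along the mouth's front (-x) edge, 49 mm from the middle, where the leaves meet: 0 shut, 1.4 rad wide open, down into the bin. A light spring (about 0.03 N m) shuts it; a sleeve pushed down 30 mm or more into the middle of the mouth opens both leaves and, let go there, falls in by its own weight.
- flap_back (a joint): back (+x) leaf of the two-leaf sprung flap close under the bin's mouth, hinged along the mouth's back (+x) edge, 49 mm from the middle, where the leaves meet: 0 shut, 1.4 rad wide open, down into the bin. A light spring (about 0.03 N m) shuts it; a sleeve pushed down 30 mm or more into the middle of the mouth opens both leaves and, let go there, falls in by its own weight.
- tea_mug: bystander: white mug, 92 mm across and 95 mm tall, handle to its -y; origin under its middle
- spanner_17: bystander: steel spanner, 211 x 41 x 9 mm, lying flat along its y; origin at its underside
- glue_pot: bystander: tin pot with lid, 105 x 87 x 79 mm; origin under its middle
Things that resemble listed ones, but are neither listed nor needed, are in the scene too. What is shaped like the part that bears sleeve_e_mid but pink or red is not meant.

How it is judged:
On the way:
1. a sleeve is tried on the gauge pin: upright over it, with its lower end at least 10 mm below the pin's tip (((horizontal distance between sleeve_a_mid and gauge_tip below 0.008 m and z of sleeve_a_mid in the frame of gauge_tip below 0.03 m and angle between sleeve_a_mid's own z axis and vertical below 0.15 rad) or (horizontal distance between sleeve_b_mid and gauge_tip below 0.008 m and z of sleeve_b_mid in the frame of gauge_tip below 0.03 m and angle between sleeve_b_mid's own z axis and vertical below 0.15 rad) or (horizontal distance between sleeve_c_mid and gauge_tip below 0.008 m and z of sleeve_c_mid in the frame of gauge_tip below 0.03 m and angle between sleeve_c_mid's own z axis and vertical below 0.15 rad) or (horizontal distance between sleeve_d_mid and gauge_tip below 0.008 m and z of sleeve_d_mid in the frame of gauge_tip below 0.03 m and angle between sleeve_d_mid's own z axis and vertical below 0.15 rad) or (horizontal distance between sleeve_e_mid and gauge_tip below 0.008 m and z of sleeve_e_mid in the frame of gauge_tip below 0.03 m and angle between sleeve_e_mid's own z axis and vertical below 0.15 rad))), for 0.1 s.
At the end, for the whole second after the job is handed in: every sleeve with a clear bore hangs on a slanted peg, its axis within 10 mm of the peg's and within 0.2 rad, its flange within about 10 mm of the board; every sleeve with a step lies inside the reject bin; both leaves of the flap are shut (below 0.15 rad) and the sleeves are at rest (((x of sleeve_a_bore in the frame of sleeve_a above 0.013 m and ((x of sleeve_a_mid in the frame of peg_1 between -0.01 and 0.01 m and y of sleeve_a_mid in the frame of peg_1 between -0.01 and 0.01 m and z of sleeve_a_mid in the frame of peg_1 between 0.03 and 0.052 m and angle between the z axis of sleeve_a_mid and the z axis of peg_1, either way round below 0.2 rad) or (x of sleeve_a_mid in the frame of peg_2 between -0.01 and 0.01 m and y of sleeve_a_mid in the frame of peg_2 between -0.01 and 0.01 m and z of sleeve_a_mid in the frame of peg_2 between 0.03 and 0.052 m and angle between the z axis of sleeve_a_mid and the z axis of peg_2, either way round below 0.2 rad) or (x of sleeve_a_mid in the frame of peg_3 between -0.01 and 0.01 m and y of sleeve_a_mid in the frame of peg_3 between -0.01 and 0.01 m and z of sleeve_a_mid in the frame of peg_3 between 0.03 and 0.052 m and angle between the z axis of sleeve_a_mid and the z axis of peg_3, either way round below 0.2 rad))) or (not (x of sleeve_a_bore in the frame of sleeve_a above 0.013 m) and (x of sleeve_a_mid in the frame of bin_mouth between -0.08 and 0.08 m and y of sleeve_a_mid in the frame of bin_mouth between -0.08 and 0.08 m and z of sleeve_a_mid in the frame of bin_mouth between -0.25 and -0.08 m))) and ((x of sleeve_b_bore in the frame of sleeve_b above 0.013 m and ((x of sleeve_b_mid in the frame of peg_1 between -0.01 and 0.01 m and y of sleeve_b_mid in the frame of peg_1 between -0.01 and 0.01 m and z of sleeve_b_mid in the frame of peg_1 between 0.03 and 0.052 m and angle between the z axis of sleeve_b_mid and the z axis of peg_1, either way round below 0.2 rad) or (x of sleeve_b_mid in the frame of peg_2 between -0.01 and 0.01 m and y of sleeve_b_mid in the frame of peg_2 between -0.01 and 0.01 m and z of sleeve_b_mid in the frame of peg_2 between 0.03 and 0.052 m and angle between the z axis of sleeve_b_mid and the z axis of peg_2, either way round below 0.2 rad) or (x of sleeve_b_mid in the frame of peg_3 between -0.01 and 0.01 m and y of sleeve_b_mid in the frame of peg_3 between -0.01 and 0.01 m and z of sleeve_b_mid in the frame of peg_3 between 0.03 and 0.052 m and angle between the z axis of sleeve_b_mid and the z axis of peg_3, either way round below 0.2 rad))) or (not (x of sleeve_b_bore in the frame of sleeve_b above 0.013 m) and (x of sleeve_b_mid in the frame of bin_mouth between -0.08 and 0.08 m and y of sleeve_b_mid in the frame of bin_mouth between -0.08 and 0.08 m and z of sleeve_b_mid in the frame of bin_mouth between -0.25 and -0.08 m))) and ((x of sleeve_c_bore in the frame of sleeve_c above 0.013 m and ((x of sleeve_c_mid in the frame of peg_1 between -0.01 and 0.01 m and y of sleeve_c_mid in the frame of peg_1 between -0.01 and 0.01 m and z of sleeve_c_mid in the frame of peg_1 between 0.03 and 0.052 m and angle between the z axis of sleeve_c_mid and the z axis of peg_1, either way round below 0.2 rad) or (x of sleeve_c_mid in the frame of peg_2 between -0.01 and 0.01 m and y of sleeve_c_mid in the frame of peg_2 between -0.01 and 0.01 m and z of sleeve_c_mid in the frame of peg_2 between 0.03 and 0.052 m and angle between the z axis of sleeve_c_mid and the z axis of peg_2, either way round below 0.2 rad) or (x of sleeve_c_mid in the frame of peg_3 between -0.01 and 0.01 m and y of sleeve_c_mid in the frame of peg_3 between -0.01 and 0.01 m and z of sleeve_c_mid in the frame of peg_3 between 0.03 and 0.052 m and angle between the z axis of sleeve_c_mid and the z axis of peg_3, either way round below 0.2 rad))) or (not (x of sleeve_c_bore in the frame of sleeve_c above 0.013 m) and (x of sleeve_c_mid in the frame of bin_mouth between -0.08 and 0.08 m and y of sleeve_c_mid in the frame of bin_mouth between -0.08 and 0.08 m and z of sleeve_c_mid in the frame of bin_mouth between -0.25 and -0.08 m))) and ((x of sleeve_d_bore in the frame of sleeve_d above 0.013 m and ((x of sleeve_d_mid in the frame of peg_1 between -0.01 and 0.01 m and y of sleeve_d_mid in the frame of peg_1 between -0.01 and 0.01 m and z of sleeve_d_mid in the frame of peg_1 between 0.03 and 0.052 m and angle between the z axis of sleeve_d_mid and the z axis of peg_1, either way round below 0.2 rad) or (x of sleeve_d_mid in the frame of peg_2 between -0.01 and 0.01 m and y of sleeve_d_mid in the frame of peg_2 between -0.01 and 0.01 m and z of sleeve_d_mid in the frame of peg_2 between 0.03 and 0.052 m and angle between the z axis of sleeve_d_mid and the z axis of peg_2, either way round below 0.2 rad) or (x of sleeve_d_mid in the frame of peg_3 between -0.01 and 0.01 m and y of sleeve_d_mid in the frame of peg_3 between -0.01 and 0.01 m and z of sleeve_d_mid in the frame of peg_3 between 0.03 and 0.052 m and angle between the z axis of sleeve_d_mid and the z axis of peg_3, either way round below 0.2 rad))) or (not (x of sleeve_d_bore in the frame of sleeve_d above 0.013 m) and (x of sleeve_d_mid in the frame of bin_mouth between -0.08 and 0.08 m and y of sleeve_d_mid in the frame of bin_mouth between -0.08 and 0.08 m and z of sleeve_d_mid in the frame of bin_mouth between -0.25 and -0.08 m))) and ((x of sleeve_e_bore in the frame of sleeve_e above 0.013 m and ((x of sleeve_e_mid in the frame of peg_1 between -0.01 and 0.01 m and y of sleeve_e_mid in the frame of peg_1 between -0.01 and 0.01 m and z of sleeve_e_mid in the frame of peg_1 between 0.03 and 0.052 m and angle between the z axis of sleeve_e_mid and the z axis of peg_1, either way round below 0.2 rad) or (x of sleeve_e_mid in the frame of peg_2 between -0.01 and 0.01 m and y of sleeve_e_mid in the frame of peg_2 between -0.01 and 0.01 m and z of sleeve_e_mid in the frame of peg_2 between 0.03 and 0.052 m and angle between the z axis of sleeve_e_mid and the z axis of peg_2, either way round below 0.2 rad) or (x of sleeve_e_mid in the frame of peg_3 between -0.01 and 0.01 m and y of sleeve_e_mid in the frame of peg_3 between -0.01 and 0.01 m and z of sleeve_e_mid in the frame of peg_3 between 0.03 and 0.052 m and angle between the z axis of sleeve_e_mid and the z axis of peg_3, either way round below 0.2 rad))) or (not (x of sleeve_e_bore in the frame of sleeve_e above 0.013 m) and (x of sleeve_e_mid in the frame of bin_mouth between -0.08 and 0.08 m and y of sleeve_e_mid in the frame of bin_mouth between -0.08 and 0.08 m and z of sleeve_e_mid in the frame of bin_mouth between -0.25 and -0.08 m))) and value of joint each of flap_front, flap_back below 0.15 rad and linear speed of each of sleeve_a, sleeve_b, sleeve_c, sleeve_d, sleeve_e below 0.03 m/s); the robot touches nothing.
It fails at once if the tea mug is moved by more than 30 mm (distance of tea_mug from where it was at the start of the episode above 0.03 m).
It fails at once if the spanner is moved by more than 30 mm (distance of spanner_17 from where it was at the start of the episode above 0.03 m).
It fails at once if the glue pot is moved by more than 30 mm (distance of glue_pot from where it was at the start of the episode above 0.03 m).
Of sleeve_a, sleeve_b, sleeve_c, sleeve_d, sleeve_e only 4 to 5 are there at a start; the rules pass over those that are not, and their reading is None.
At some moment in a run one of sleeve_a, sleeve_b, sleeve_c, sleeve_d, sleeve_e may be knocked a few centimetres aside while the robot is not near it.
It also fails if it takes over 210 s, if anything falls off the work surface, if the arm or the gripper's body presses on something with over 40 N, if the wrist force passes 120 N, or if a joint passes its speed limit or range.

## Working session

There is one attempt and no reset: what is moved stays moved. The work goes in short steps, Python scripts to look and compute and a tool call to move; the robot and the scene stay as the last step left them, time stands still between calls to the robot, and variables do not carry over. Pictures are saved under pics/ and viewed, at most 14 in all, crops included, and the job is handed in when it is done.

Besides the shell and the picture viewer there is one more tool, called after ">>>" as name(argument=value, ...) on one line, values as JSON. send_rows: Moves the arm, as the interface text tells. Its arguments: {"type":"object","properties":{"motion":{"type":"array"}},"required":["motion"]}

```bash
mkdir -p pics; ls; python3 - <<'E'
from bench import *
import cv2
s=state();print(s['time_s'],s['eef_pos'],s['ee_rot'],s['finger_gap'])
for n in('side','top'):
    c=capture(n);cv2.imwrite(f'pics/{n}0.png',c['frame']);print({k:v for k,v in c.items() if k!='frame'})
c=capture('wrist');cv2.imwrite('pics/w0.png',c['frame']);print({k:v for k,v in c.items() if k!='frame'})
E
```

```text
pics
0.0 [0.15625608 0.55255857 0.23010739] [-3.13928418e+00 -3.23899780e-04  2.86581955e+00] 0.08562214770588122
{'fovy': 47.660870333667695, 'cx': 324.9365033026786, 'cy': 238.6529984099374, 'origin': array([0.07170559, 1.11681579, 1.11277034]), 'orientation': array([-2.31323158, -0.00791372, -2.63767698])}
{'fovy': 42.70925591572723, 'cx': 323.825747631146, 'cy': 233.23642292208322, 'origin': array([0.39591403, 0.17038943, 1.54468599]), 'orientation': array([-2.98928891, -0.00512935, -1.54681864])}
{'fovy': 67.29682834974004, 'cx': 318.08357682942005, 'cy': 234.99902674799316, 'hand_eye': array([[-8.76574148e-04, -9.63708138e-01, -2.66956656e-01,
         6.73577500e-02],
       [ 9.99999591e-01, -9.04807522e-04, -1.72440626e-05,
        -1.74706316e-04],
       [-2.24926147e-04, -2.66956562e-01,  9.63708537e-01,
        -1.42690950e-01],
       [ 0.00000000e+00,  0.00000000e+00,  0.00000000e+00,
         1.00000000e+00]])}
```

View pics/top0.png

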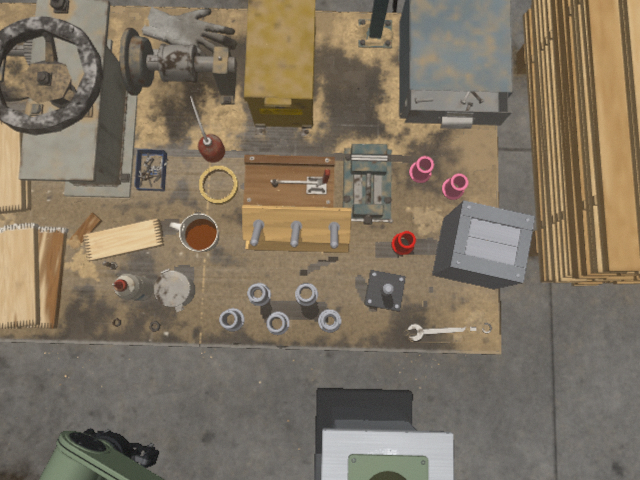

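View pics/side0.png

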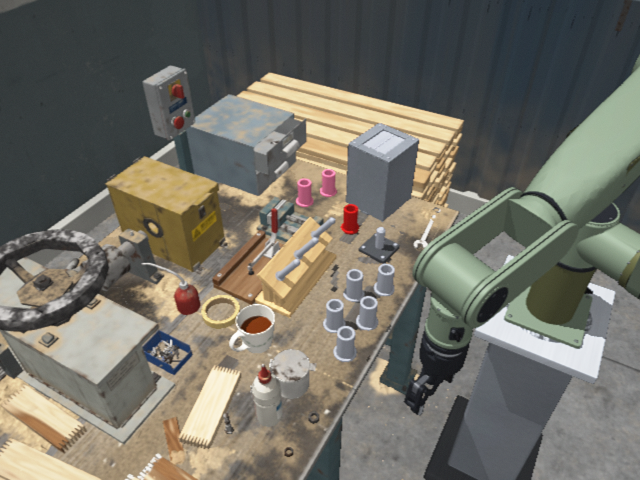

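Top view: five sleeves at about (258,293), (306,293), (231,318), (277,322), (329,320), gauge at (386,290), pegs at x≈257/295/334, bin at (490,243). I'll enlarge it.

```bash
python3 - <<'E'
import cv2
t=cv2.imread('pics/top0.png')
cv2.imwrite('pics/c1.png',cv2.resize(t[195:345,215:415],None,fx=4,fy=4,interpolation=cv2.INTER_CUBIC))
cv2.imwrite('pics/c2.png',cv2.resize(t[195:295,430:540],None,fx=5,fy=5,interpolation=cv2.INTER_CUBIC))
E
```

```text
(no output)
```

View pics/c1.png

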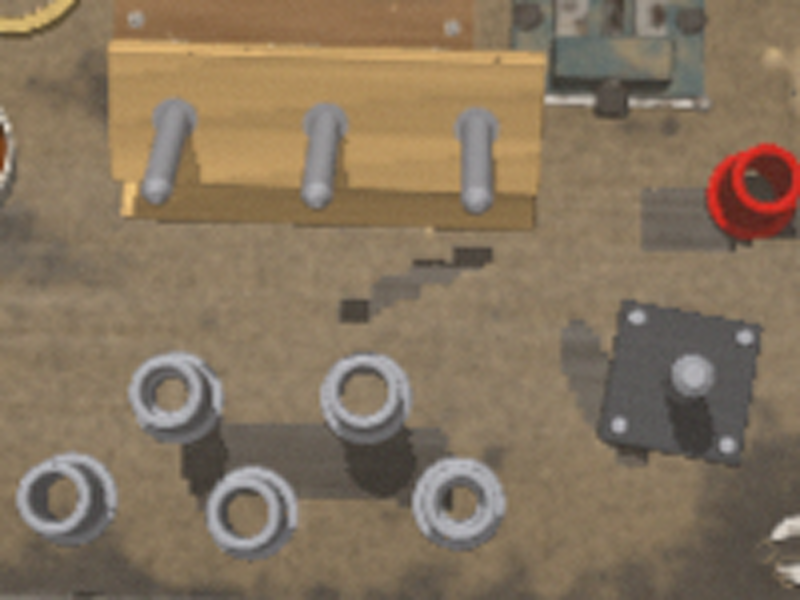

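View pics/c2.png

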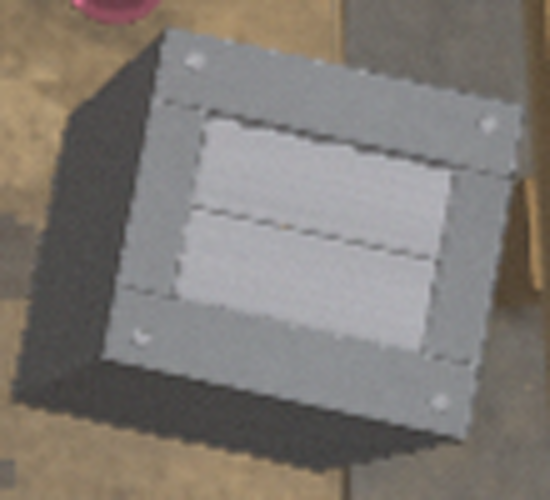

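Crop readings: sleeve rims (173,395), (365,393), (60,496), (248,510), (463,500); gauge tip (693,374); peg tips (157,188), (317,195), (477,200). In the bin crop the top corners are (170,30), (522,103), (466,438), (105,358).

```bash
cat > h.py <<'E'
from bench import *
import numpy as np, cv2
from scipy.spatial.transform import Rotation as R
def cam(c,s=None):
    f=240/np.tan(np.radians(c['fovy']/2)); K=np.array([[f,0,c['cx']],[0,f,c['cy']],[0,0,1]])
    if 'hand_eye' in c:
        T=np.eye(4);T[:3,:3]=R.from_euler('xyz',s['ee_rot']).as_matrix();T[:3,3]=s['eef_pos'];T=T@c['hand_eye']
    else:
        T=np.eye(4);T[:3,:3]=R.from_euler('xyz',c['orientation']).as_matrix();T[:3,3]=c['origin']
    return K,T
def at(KT,u,v,z):
    K,T=KT; d=T[:3,:3]@np.linalg.inv(K)@[u,v,1]; o=T[:3,3]; return o+d*(z-o[2])/d[2]
def proj(KT,p):
    K,T=KT; q=T[:3,:3].T@(np.asarray(p,float)-T[:3,3]); q=K@q; return q[:2]/q[2]
def grab(n,name=None):
    s=state(); c=capture(n)
    if name: cv2.imwrite(f'pics/{name}.png',c['frame'])
    return c['frame'],cam(c,s),s
E
python3 - <<'E'
from h import *
np.set_printoptions(precision=4,suppress=True)
f,KT,s=grab('top')
def c1(u,v,z): return at(KT,215+(u+.5)/4-.5,195+(v+.5)/4-.5,z)
def c2(u,v,z): return at(KT,430+(u+.5)/5-.5,195+(v+.5)/5-.5,z)
for n,u,v in('A',173,395),('B',365,393),('C',60,496),('D',248,510),('E',463,500): print(n,c1(u,v,.08))
g=c1(693,374,.085);print('g',g)
print([c1(u,v,.015) for u,v in((628,299),(760,325),(739,464),(600,440))])
for u,v in((157,190),(317,197),(477,202)): print('tip',c1(u,v,.1835))
for u,v in((175,112),(326,117),(477,120)): print('root',c1(u,v,.1))
P=[c2(u,v,.23) for u,v in((170,30),(522,103),(466,438),(105,358))];print(P,np.mean(P,0))
E
```

```text
A [0.4724 0.3215 0.08  ]
B [0.4763 0.2075 0.08  ]
C [0.4114 0.3858 0.08  ]
D [0.4059 0.2746 0.08  ]
E [0.4148 0.1478 0.08  ]
g [0.492  0.0131 0.085 ]
[array([0.5424, 0.0465, 0.015 ]), array([ 0.5282, -0.036 ,  0.015 ]), array([ 0.4417, -0.0234,  0.015 ]), array([0.4544, 0.0628, 0.015 ])]
tip [0.581  0.3244 0.1835]
tip [0.5792 0.2348 0.1835]
tip [0.5786 0.1453 0.1835]
root [0.6395 0.325  0.1   ]
root [0.6387 0.2349 0.1   ]
root [0.6392 0.1448 0.1   ]
[array([ 0.6776, -0.1354,  0.23  ]), array([ 0.6489, -0.2887,  0.23  ]), array([ 0.5022, -0.2606,  0.23  ]), array([ 0.5328, -0.1059,  0.23  ])] [ 0.5904 -0.1977  0.23  ]
```

>>> send_rows(motion=[{"twist": [0,0,0.276],"slide": [0.255,-0.405,-0.03],"claw": 1},{"twist": [0,0,0.276],"slide": [0.255,-0.405,-0.03],"claw": 1},{"twist": [0,0,0.276],"slide": [0.255,-0.405,-0.03],"claw": 1},{"twist": [0,0,0.276],"slide": [0.255,-0.405,-0.03],"claw": 1},{"twist": [0,0,0.276],"slide": [0.255,-0.405,-0.03],"claw": 1},{"twist": [0,0,0.276],"slide": [0.255,-0.405,-0.03],"claw": 1},{"twist": [0,0,0.276],"slide": [0.255,-0.405,-0.03],"claw": 1},{"twist": [0,0,0.276],"slide": [0.255,-0.405,-0.03],"claw": 1}])

```text
time_s: 1.0
eef_pos: [0.3691, 0.215, 0.2064]
ee_rot: [3.141, 0.001, -3.141]
ft_force: [0.5, 1.2, -0.1]
finger_gap: 0.0854
finger_force: 0.0
```

>>> send_rows(motion=[{"twist": [0,0,0],"slide": [0,0,0],"claw": 1}])

```text
time_s: 1.1
eef_pos: [0.3712, 0.2119, 0.2062]
ee_rot: [-3.139, 0.001, 3.132]
ft_force: [0.0, 0.9, -1.1]
finger_gap: 0.0853
finger_force: 0.0
```

>>> send_rows(motion=[{"twist": [0,0,0],"slide": [0.044,-0.064,-0.006],"claw": 1},{"twist": [0,0,0],"slide": [0.044,-0.064,-0.006],"claw": 1},{"twist": [0,0,0],"slide": [0.044,-0.064,-0.006],"claw": 1},{"twist": [0,0,0],"slide": [0.044,-0.064,-0.006],"claw": 1}])

```text
time_s: 1.5
eef_pos: [0.4121, 0.1532, 0.2002]
ee_rot: [3.141, -0.001, 3.141]
ft_force: [-0.8, 0.3, -0.6]
finger_gap: 0.0854
finger_force: 0.0
```

```bash
cat >> h.py <<'E'
def mask(f):
    h=cv2.cvtColor(f,cv2.COLOR_BGR2HSV); return ((h[...,1]<60)&(h[...,2]>110)).astype(np.uint8)
S0=dict(A=(.4724,.3215),B=(.4763,.2075),C=(.4114,.3858),D=(.4059,.2746),E=(.4148,.1478))
def tops(names='ABCDE'):
    "drift check: centroid of grey blob near each start position in the top view, as x,y at z=.06"
    f,KT,s=grab('top'); m=mask(f); out={}
    n,l,st,ce=cv2.connectedComponentsWithStats(m)
    for k in range(1,n):
        if 80<st[k,4]<900:
            p=at(KT,*ce[k],.07)[:2]
            for q in names:
                if np.hypot(*(p-S0[q]))<.045: out.setdefault(q,[]).append((p.round(4).tolist(),int(st[k,4])))
    return out
E
python3 - <<'E'
from h import *
f,KT,s=grab('wrist','w1')
print(s['eef_pos'],s['ee_rot'])
for z in(.08,0): print(proj(KT,[.4148,.1478,z]))
print(tops())
E
```

```text
[0.41210905 0.15316941 0.20015518] [ 3.14099455e+00 -1.03611846e-03  3.14091565e+00]
[311.17671526 231.69034184]
[312.63379628 210.44468471]
{'A': [([0.4765, 0.3217], 263)], 'C': [([0.4149, 0.3832], 258)], 'D': [([0.4084, 0.2734], 264)]}
```

View pics/w1.png

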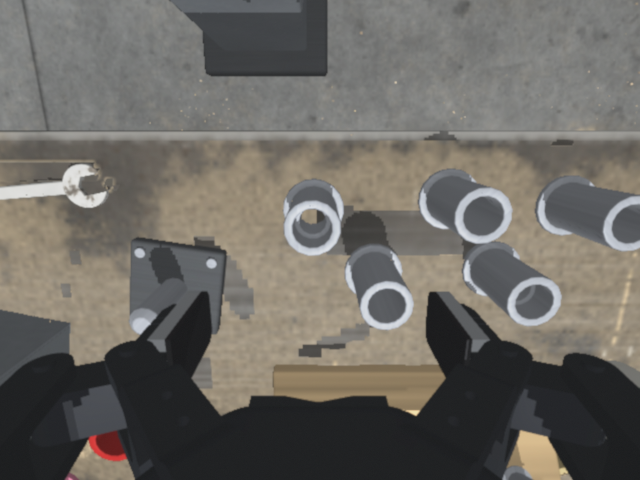

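Wrist view: E's rim is centred at (312,229), about 2 px above the prediction. The gauge is on the left at (145,318), and the other sleeves are visible on the right. I'll move lower, settle and measure.

>>> send_rows(motion=[{"twist": [0,0,0],"slide": [0,0,-0.05],"claw": 1},{"twist": [0,0,0],"slide": [0,0,-0.05],"claw": 1},{"twist": [0,0,0],"slide": [0,0,-0.05],"claw": 1},{"twist": [0,0,0],"slide": [0,0,-0.05],"claw": 1}])

```text
time_s: 2.0
eef_pos: [0.4135, 0.1536, 0.1521]
ee_rot: [3.141, 0.003, -3.14]
ft_force: [0.3, -0.5, 0.5]
finger_gap: 0.0855
finger_force: 0.0
```

```bash
cat >> h.py <<'E'
def ring(p,z=.08,r=.022,name=None,rad=.05):
    "rim circle near world xy p at height z in the wrist view -> world xy"
    f,KT,s=grab('wrist',name); u=proj(KT,[*p,z]); 
    dep=(KT[1][:3,:3].T@(np.array([*p,z])-KT[1][:3,3]))[2]; rp=KT[0][0,0]*r/dep; w=int(KT[0][0,0]*rad/dep)+int(rp)
    x0,y0=max(0,int(u[0])-w),max(0,int(u[1])-w)
    g=cv2.cvtColor(f[y0:y0+2*w,x0:x0+2*w],cv2.COLOR_BGR2GRAY); g=cv2.resize(g,None,fx=2,fy=2,interpolation=cv2.INTER_CUBIC)
    c=cv2.HoughCircles(g,cv2.HOUGH_GRADIENT_ALT,1.5,20,param1=200,param2=.6,minRadius=int(2*rp*.85),maxRadius=int(2*rp*1.15))
    o=[] if c is None else [(at(KT,x0+(a-.5)/2,y0+(b-.5)/2,z)[:2].round(4).tolist(),round(float(q/2),1)) for a,b,q in c[0]]
    return s['eef_pos'].round(4).tolist(),u.round(1).tolist(),round(rp,1),o
E
python3 - <<'E'
from h import *
print(ring((.4148,.1478),name='w2')); print(ring((.4148,.1478),r=.015))
E
```

```text
([0.4135, 0.1536, 0.1521], [309.1, 248.9], np.float64(35.2), [([0.3966, 0.148], 35.3), ([0.411, 0.1493], 33.3), ([0.4434, 0.1947], 33.1)])
([0.4139, 0.1536, 0.1524], [309.2, 248.0], np.float64(24.0), [([0.4102, 0.148], 24.9)])
```

>>> send_rows(motion=[{"twist": [0,0,0],"slide": [-0.003,-0.005,-0.02],"claw": 1},{"twist": [0,0,0],"slide": [-0.003,-0.005,-0.06],"claw": 1},{"twist": [0,0,0],"slide": [-0.003,-0.005,-0.1],"claw": 1},{"twist": [0,0,0],"slide": [-0.003,-0.005,-0.105],"claw": 1},{"twist": [0,0,0],"slide": [-0.003,-0.005,-0.105],"claw": 1}])

```text
time_s: 2.6
eef_pos: [0.4094, 0.1478, 0.0456]
ee_rot: [-3.141, -0.001, -3.141]
ft_force: [0.5, 0.1, -0.7]
finger_gap: 0.0856
finger_force: 0.0
```

```bash
python3 - <<'E'
from h import *
print(ring((.4148,.1478),name='w3')); print(ring((.4148,.1478),r=.015))
E
```

```text
([0.4094, 0.1478, 0.0456], [318.8, 355.2], np.float64(64.1), [([0.386, 0.1478], 57.9), ([0.4104, 0.1478], 62.0)])
([0.4109, 0.1481, 0.0468], [318.1, 349.4], np.float64(43.4), [])
```

View pics/w3.png

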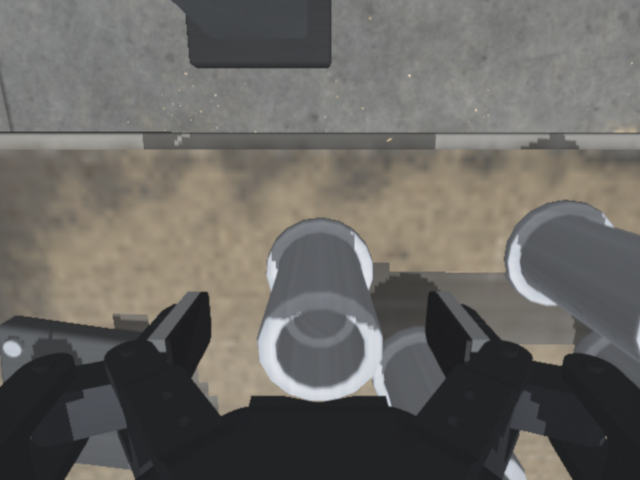

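The sleeve's rim, at (320,342), is centred between the fingers. Closing and lifting.

>>> send_rows(motion=[{"twist": [0,0,0],"slide": [0,0,0],"claw": 0},{"twist": [0,0,0],"slide": [0,0,0],"claw": 0},{"twist": [0,0,0],"slide": [0,0,0],"claw": 0},{"twist": [0,0,0],"slide": [0,0,0],"claw": 0},{"twist": [0,0,0],"slide": [0,0,0],"claw": 0},{"twist": [0,0,0],"slide": [0,0,0],"claw": 0}])

```text
time_s: 3.3
eef_pos: [0.4106, 0.1481, 0.0468]
ee_rot: [3.141, 0.002, -3.141]
ft_force: [-1.2, 0.4, 7.2]
finger_gap: 0.0429
finger_force: 60.0
```

>>> send_rows(motion=[{"twist": [0,0,0],"slide": [0,0,0.05],"claw": 0},{"twist": [0,0,0],"slide": [0,0,0.1],"claw": 0},{"twist": [0,0,0],"slide": [0.025,-0.035,0.12],"claw": 0},{"twist": [0,0,0],"slide": [0.05,-0.07,0.12],"claw": 0},{"twist": [0,0,0],"slide": [0.05,-0.07,0.12],"claw": 0},{"twist": [0,0,0],"slide": [0.05,-0.07,0.12],"claw": 0}])

```text
time_s: 3.9
eef_pos: [0.459, 0.0772, 0.165]
ee_rot: [3.141, -0.002, 3.139]
ft_force: [-1.5, 1.2, -2.7]
finger_gap: 0.0429
finger_force: 62.5
```

```bash
python3 - <<'E'
from h import *
f,KT,s=grab('wrist','w4'); p=s['eef_pos'];print(p,s['ee_rot'])
print(ring(p[:2],z=p[2]+.035,rad=.02)); print('gauge',proj(KT,[.492,.013,.085]))
print(tops())
E
```

```text
[0.45903765 0.07715024 0.16499604] [ 3.14118833e+00 -1.53332384e-03  3.13948920e+00]
([0.4583, 0.0778, 0.1645], [316.9, 344.9], np.float64(65.3), [([0.4571, 0.0774], 60.7)])
gauge [222.71489232 291.15392761]
{'E': [([0.4021, 0.1148], 496)], 'A': [([0.4764, 0.3218], 259)], 'B': [([0.4782, 0.2078], 261)], 'C': [([0.415, 0.3833], 256)], 'D': [([0.4083, 0.2733], 261)]}
```

View pics/w4.png

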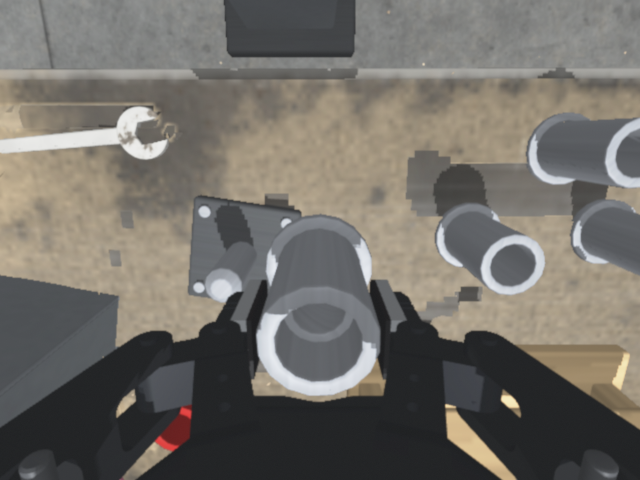

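The sleeve is held centrally. The gauge tip is seen at about (221,284), with (223,291) predicted, and B's rim is at (513,264).

```bash
python3 - <<'E'
from h import *
f,KT,s=grab('wrist'); print(s['eef_pos'])
print('gauge',at(KT,221,284,.085),'B',at(KT,513,264,.08))
g=cv2.cvtColor(f,cv2.COLOR_BGR2GRAY)[255:315,190:245]
m=(g>130).astype(np.uint8); n,l,st,ce=cv2.connectedComponentsWithStats(m); print(st,ce+[190,255])
E
```

```text
[0.45796415 0.07846853 0.16434315]
gauge [0.48558425 0.01383411 0.085     ] B [0.4733398  0.20854436 0.08      ]
[[   0    0   55   60 1820]
 [   0   16   50   44 1480]] [[220.38901099 277.54010989]
 [212.83243243 293.05878378]]
```

>>> send_rows(motion=[{"twist": [0,0,0],"slide": [0.015,-0.035,0],"claw": 0},{"twist": [0,0,0],"slide": [0.029,-0.0645,0],"claw": 0},{"twist": [0,0,0],"slide": [0.029,-0.0645,-0.02],"claw": 0},{"twist": [0,0,0],"slide": [0.029,-0.0645,-0.025],"claw": 0},{"twist": [0,0,0],"slide": [0.029,-0.0645,-0.032],"claw": 0},{"twist": [0,0,0],"slide": [0.029,-0.0645,-0.039],"claw": 0},{"twist": [0,0,0],"slide": [0.029,-0.0645,-0.039],"claw": 0}])

```text
time_s: 4.8
eef_pos: [0.4878, 0.0139, 0.1256]
ee_rot: [-3.141, -0.001, -3.14]
ft_force: [-0.3, 0.1, -3.2]
finger_gap: 0.0429
finger_force: 62.7
```

```bash
python3 - <<'E'
from h import *
s=state();print(s['eef_pos'],s['ft_force'],s['moment'])
f,KT,s=grab('side','s1')
p=proj(KT,[.49,.013,.1]).astype(int);print(p)
cv2.imwrite('pics/s1c.png',cv2.resize(f[p[1]-60:p[1]+60,p[0]-80:p[0]+80],None,fx=5,fy=5,interpolation=cv2.INTER_CUBIC))
E
```

```text
[0.48783872 0.01385828 0.12558622] [-0.34140061  0.06563523 -3.22769695] [-0.09685945  0.00335634 -0.04950037]
[380 223]
```

View pics/s1c.png

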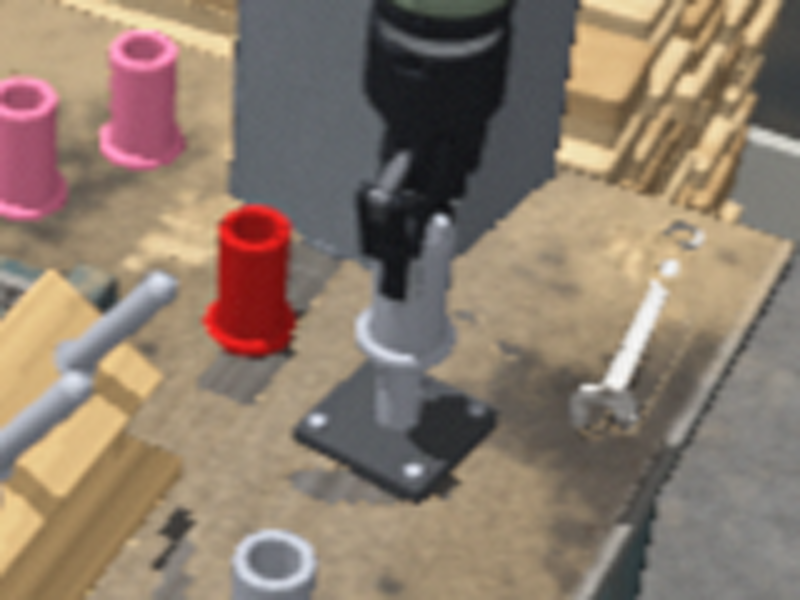

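The side view shows the foot about at the pin's tip and centred over it, with only the sleeve's weight on the wrist. Going down to 3 mm above the step level, then 7 mm past it.

>>> send_rows(motion=[{"twist": [0,0,0],"slide": [0,0,-0.005],"claw": 0},{"twist": [0,0,0],"slide": [0,0,-0.01],"claw": 0},{"twist": [0,0,0],"slide": [0,0,-0.015],"claw": 0},{"twist": [0,0,0],"slide": [0,0,-0.0165],"claw": 0},{"twist": [0,0,0],"slide": [0,0,-0.0165],"claw": 0}])

```text
time_s: 5.35
eef_pos: [0.4881, 0.0133, 0.1094]
ee_rot: [3.142, -0.001, -3.141]
ft_force: [-0.6, -0.3, -3.1]
finger_gap: 0.043
finger_force: 62.7
```

>>> send_rows(motion=[{"twist": [0,0,0],"slide": [0,0,-0.003],"claw": 0},{"twist": [0,0,0],"slide": [0,0,-0.006],"claw": 0},{"twist": [0,0,0],"slide": [0,0,-0.008],"claw": 0},{"twist": [0,0,0],"slide": [0,0,-0.008],"claw": 0}])

```text
time_s: 5.75
eef_pos: [0.4891, 0.0126, 0.1026]
ee_rot: [-3.14, 0.001, -3.141]
ft_force: [-1.7, -2.6, 1.6]
finger_gap: 0.0429
finger_force: 63.1
```

>>> send_rows(motion=[{"twist": [0,0,0],"slide": [0,0,-0.003],"claw": 0},{"twist": [0,0,0],"slide": [0,0,-0.005],"claw": 0},{"twist": [0,0,0],"slide": [0,0,-0.005],"claw": 0}])

```text
time_s: 6.05
eef_pos: [0.4903, 0.0123, 0.1017]
ee_rot: [-3.139, 0.003, -3.141]
ft_force: [-9.7, -1.4, 27.7]
finger_gap: 0.0431
finger_force: 65.3
```

A rise of about 30 N right at the step level: E is a reject. Lifting it and moving to above the bin.

>>> send_rows(motion=[{"twist": [0,0,0],"slide": [0,0,0.05],"claw": 0},{"twist": [0,0,0],"slide": [0,0,0.1],"claw": 0},{"twist": [0,0,0],"slide": [0,0,0.15],"claw": 0},{"twist": [0,0,0],"slide": [0,0,0.2],"claw": 0},{"twist": [0,0,-0.09],"slide": [0.02,-0.04,0.23],"claw": 0},{"twist": [0,0,-0.185],"slide": [0.035,-0.08,0.23],"claw": 0},{"twist": [0,0,-0.185],"slide": [0.05,-0.12,0.23],"claw": 0},{"twist": [0,0,-0.185],"slide": [0.05,-0.12,0.23],"claw": 0}])

```text
time_s: 6.85
eef_pos: [0.5395, -0.1112, 0.3259]
ee_rot: [-3.14, 0.0, 2.951]
ft_force: [-0.9, 0.4, -2.4]
finger_gap: 0.0426
finger_force: 64.2
```

>>> send_rows(motion=[{"twist": [0,0,0],"slide": [0,0,0],"claw": 0},{"twist": [0,0,0],"slide": [0,0,0],"claw": 0}])

```text
time_s: 7.05
eef_pos: [0.5379, -0.1058, 0.326]
ee_rot: [3.14, -0.002, 2.957]
ft_force: [0.0, 0.1, -2.7]
finger_gap: 0.0428
finger_force: 64.3
```

```bash
python3 - <<'E'
from h import *
f,KT,s=grab('wrist','w5'); p=s['eef_pos'];print(p,s['ee_rot'],s['ft_force'])
for q in((.6776,-.1354),(.6489,-.2887),(.5022,-.2606),(.5328,-.1059)): print(proj(KT,[*q,.23]))
E
```

```text
[ 0.53792688 -0.10577526  0.32595147] [ 3.14045833e+00 -1.82101144e-03  2.95736437e+00] [ 0.00985153  0.09982755 -2.6760872 ]
[313.89302979 410.33767955]
[117.03255526 410.5403107 ]
[ 85.57103896 227.7575793 ]
[316.65544883 229.95400635]
```

View pics/w5.png

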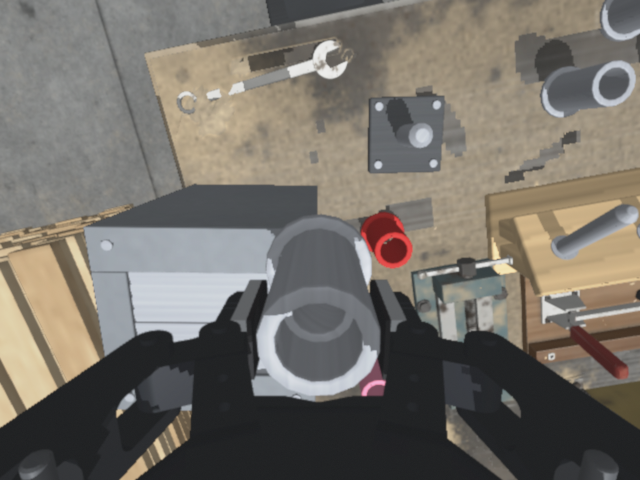

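The front corners, seen at (87,227) and (317,228), match to about 1 mm. Moving over the mouth's centre, pushing 40 mm down and letting go.

>>> send_rows(motion=[{"twist": [0,0,0],"slide": [0.026,-0.046,0],"claw": 0},{"twist": [0,0,0],"slide": [0.052,-0.092,0],"claw": 0},{"twist": [0,0,0],"slide": [0.052,-0.092,0],"claw": 0},{"twist": [0,0,0],"slide": [0.052,-0.092,0],"claw": 0},{"twist": [0,0,0],"slide": [0.052,-0.092,-0.04],"claw": 0},{"twist": [0,0,0],"slide": [0.052,-0.092,-0.065],"claw": 0},{"twist": [0,0,0],"slide": [0.052,-0.092,-0.09],"claw": 0},{"twist": [0,0,0],"slide": [0.052,-0.092,-0.095],"claw": 0}])

```text
time_s: 7.9
eef_pos: [0.588, -0.1954, 0.2286]
ee_rot: [3.139, -0.007, 2.959]
ft_force: [-1.0, 0.9, -1.3]
finger_gap: 0.043
finger_force: 64.2
```

>>> send_rows(motion=[{"twist": [0,0,0],"slide": [0,0,0],"claw": 0},{"twist": [0,0,0],"slide": [0,0,0],"claw": 0.7},{"twist": [0,0,0],"slide": [0,0,0],"claw": 0.7},{"twist": [0,0,0],"slide": [0,0,0],"claw": 0.7},{"twist": [0,0,0],"slide": [0,0,0],"claw": 0.7},{"twist": [0,0,0],"slide": [0,0,0],"claw": 0.7}])

```text
time_s: 8.5
eef_pos: [0.5907, -0.1989, 0.2326]
ee_rot: [-3.141, 0.001, 2.957]
ft_force: [0.3, 0.5, 0.1]
finger_gap: 0.0597
finger_force: 0.0
```

>>> send_rows(motion=[{"twist": [0,0,0],"slide": [0,0,0.05],"claw": 0.7},{"twist": [0,0,0],"slide": [0,0,0.1],"claw": 0.7},{"twist": [0,0,0.09],"slide": [-0.02,0.04,0.1],"claw": 1},{"twist": [0,0,0.185],"slide": [-0.045,0.085,0.1],"claw": 1},{"twist": [0,0,0.185],"slide": [-0.07,0.13,0.1],"claw": 1},{"twist": [0,0,0.185],"slide": [-0.1,0.17,0.1],"claw": 1}])

```text
time_s: 9.1
eef_pos: [0.4914, -0.0296, 0.332]
ee_rot: [3.141, 0.001, 3.141]
ft_force: [0.6, 1.1, 0.5]
finger_gap: 0.0853
finger_force: 0.0
```

```bash
python3 - <<'E'
from h import *
f,KT,s=grab('top','t1'); print(s['eef_pos'],s['ee_rot'])
cv2.imwrite('pics/t1c.png',cv2.resize(f[195:345,215:535],None,fx=2.5,fy=2.5,interpolation=cv2.INTER_CUBIC))
print(tops())
E
```

```text
[ 0.49139943 -0.02959882  0.33200324] [3.14118886e+00 7.47053133e-04 3.14142913e+00]
{'A': [([0.4766, 0.3216], 266)], 'B': [([0.4779, 0.2084], 269)], 'C': [([0.415, 0.3834], 259)], 'D': [([0.4084, 0.2737], 266)]}
```

View pics/t1c.png

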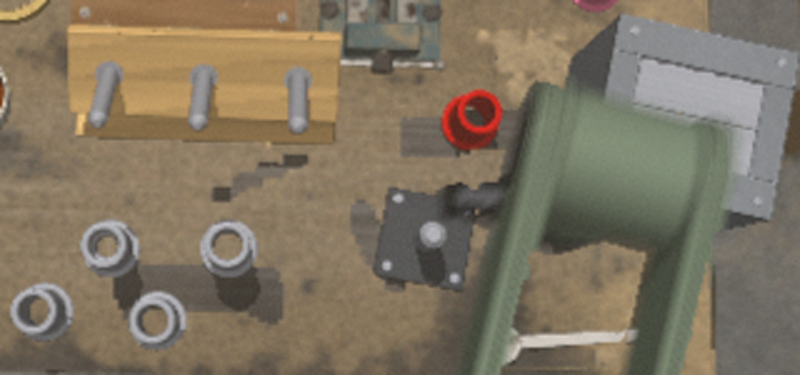

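E is in the bin and the flap is shut; A–D have not moved. Next is B.

>>> send_rows(motion=[{"twist": [0,0,0],"slide": [-0.018,0.237,-0.13],"claw": 1},{"twist": [0,0,0],"slide": [-0.018,0.237,-0.13],"claw": 1},{"twist": [0,0,0],"slide": [-0.018,0.237,-0.13],"claw": 1},{"twist": [0,0,0],"slide": [-0.018,0.237,-0.13],"claw": 1},{"twist": [0,0,0],"slide": [-0.018,0.237,-0.13],"claw": 1},{"twist": [0,0,0],"slide": [-0.018,0.237,-0.18],"claw": 1},{"twist": [0,0,0],"slide": [-0.018,0.237,-0.18],"claw": 1},{"twist": [0,0,0],"slide": [-0.018,0.237,-0.18],"claw": 1}])

```text
time_s: 10.0
eef_pos: [0.4725, 0.2053, 0.1494]
ee_rot: [-3.14, -0.006, -3.141]
ft_force: [0.4, 0.5, -0.3]
finger_gap: 0.0852
finger_force: 0.0
```

```bash
python3 - <<'E'
from h import *
for i in range(2): print(ring((.473,.208),rad=.025))
print(ring((.473,.208),r=.015,rad=.025))
E
```

```text
([0.4725, 0.2053, 0.1494], [323.1, 249.9], np.float64(35.6), [([0.4781, 0.2064], 34.5), ([0.4608, 0.2078], 36.8)])
([0.4745, 0.2051, 0.1517], [323.2, 245.2], np.float64(35.4), [([0.4761, 0.2059], 33.3)])
([0.4758, 0.2052, 0.1533], [323.0, 242.1], np.float64(24.0), [([0.4755, 0.2072], 23.7)])
```

>>> send_rows(motion=[{"twist": [0,0,0],"slide": [0,0,-0.02],"claw": 1},{"twist": [0,0,0],"slide": [0,0,-0.02],"claw": 1},{"twist": [0,0,0],"slide": [0,0,-0.02],"claw": 1},{"twist": [0,0,0],"slide": [0,0,-0.02],"claw": 1}])

```text
time_s: 10.55
eef_pos: [0.4756, 0.2057, 0.1337]
ee_rot: [3.141, 0.003, 3.141]
ft_force: [-0.5, -0.6, 0.2]
finger_gap: 0.0853
finger_force: 0.0
```

```bash
python3 - <<'E'
from h import *
for i in range(2): print(ring((.475,.207),rad=.025))
print(ring((.475,.207),r=.015,rad=.025))
E
```

```text
([0.4756, 0.2057, 0.1337], [320.7, 255.6], np.float64(38.3), [([0.4758, 0.2065], 36.1)])
([0.4754, 0.2059, 0.1335], [320.4, 256.0], np.float64(38.3), [([0.4756, 0.2075], 35.9)])
([0.4752, 0.2059, 0.1332], [320.4, 256.6], np.float64(26.2), [([0.4777, 0.2079], 27.4)])
```

>>> send_rows(motion=[{"twist": [0,0,0],"slide": [0,0.001,-0.04],"claw": 1},{"twist": [0,0,0],"slide": [0,0.001,-0.08],"claw": 1},{"twist": [0,0,0],"slide": [0,0.001,-0.088],"claw": 1},{"twist": [0,0,0],"slide": [0,0.001,-0.088],"claw": 1},{"twist": [0,0,0],"slide": [0,0.001,-0.088],"claw": 0},{"twist": [0,0,0],"slide": [0,0.001,-0.088],"claw": 0},{"twist": [0,0,0],"slide": [0,0.001,-0.088],"claw": 0},{"twist": [0,0,0],"slide": [0,0.001,-0.088],"claw": 0}])

```text
time_s: 11.5
eef_pos: [0.476, 0.2076, 0.0461]
ee_rot: [3.14, 0.004, -3.141]
ft_force: [-1.4, 0.8, 5.5]
finger_gap: 0.0427
finger_force: 60.3
```

>>> send_rows(motion=[{"twist": [0,0,0],"slide": [0,0,0],"claw": 0},{"twist": [0,0,0],"slide": [0,0,0],"claw": 0}])

```text
time_s: 11.7
eef_pos: [0.4761, 0.2076, 0.0461]
ee_rot: [3.14, 0.004, -3.141]
ft_force: [-0.4, 0.9, 5.9]
finger_gap: 0.0432
finger_force: 60.3
```

>>> send_rows(motion=[{"twist": [0,0,0],"slide": [0,0,0.05],"claw": 0},{"twist": [0,0,0],"slide": [0,0,0.1],"claw": 0},{"twist": [0,0,0],"slide": [0,-0.045,0.115],"claw": 0},{"twist": [0,0,0],"slide": [0.012,-0.13,0.115],"claw": 0},{"twist": [0,0,0],"slide": [0.012,-0.13,0.115],"claw": 0},{"twist": [0,0,0],"slide": [0.012,-0.13,0.115],"claw": 0},{"twist": [0,0,0],"slide": [0.012,-0.13,0.115],"claw": 0}])

```text
time_s: 12.4
eef_pos: [0.4858, 0.0763, 0.1587]
ee_rot: [3.141, -0.001, 3.139]
ft_force: [-0.1, 0.3, -4.1]
finger_gap: 0.0427
finger_force: 63.0
```

```bash
python3 - <<'E'
from h import *
for i in range(3): r=ring((.49,.013),z=.085,r=.0105,rad=.02,name='g1'); print(r)
p=np.array(r[0]); print('held',ring(p[:2],z=p[2]+.035,rad=.02))
E
```

```text
([0.4858, 0.0763, 0.1587], [218.2, 253.2], np.float64(16.6), [])
([0.4856, 0.0771, 0.1586], [216.8, 253.4], np.float64(16.6), [])
([0.4856, 0.0776, 0.1585], [216.0, 253.3], np.float64(16.6), [])
held ([0.4856, 0.0779, 0.1585], [318.0, 341.9], np.float64(65.1), [])
```

>>> send_rows(motion=[{"twist": [0,0,0],"slide": [0.0038,-0.035,0],"claw": 0},{"twist": [0,0,0],"slide": [0.0038,-0.0645,0],"claw": 0},{"twist": [0,0,0],"slide": [0.0038,-0.0645,0],"claw": 0},{"twist": [0,0,0],"slide": [0.0038,-0.0645,-0.02],"claw": 0},{"twist": [0,0,0],"slide": [0.0038,-0.0645,-0.032],"claw": 0},{"twist": [0,0,0],"slide": [0.0038,-0.0645,-0.041],"claw": 0},{"twist": [0,0,0],"slide": [0.0038,-0.0645,-0.049],"claw": 0},{"twist": [0,0,0],"slide": [0.0038,-0.0645,-0.049],"claw": 0}])

```text
time_s: 13.4
eef_pos: [0.4891, 0.013, 0.1085]
ee_rot: [3.141, -0.002, -3.141]
ft_force: [1.0, 0.1, -3.7]
finger_gap: 0.0426
finger_force: 63.4
```

>>> send_rows(motion=[{"twist": [0,0,0],"slide": [0,0,-0.004],"claw": 0},{"twist": [0,0,0],"slide": [0,0,-0.008],"claw": 0},{"twist": [0,0,0],"slide": [0,0,-0.008],"claw": 0}])

```text
time_s: 13.7
eef_pos: [0.4896, 0.0125, 0.1015]
ee_rot: [3.141, -0.001, -3.141]
ft_force: [-0.5, 0.1, -3.0]
finger_gap: 0.043
finger_force: 63.4
```

>>> send_rows(motion=[{"twist": [0,0,0],"slide": [0,0,-0.003],"claw": 0},{"twist": [0,0,0],"slide": [0,0,-0.005],"claw": 0},{"twist": [0,0,0],"slide": [0,0,-0.005],"claw": 0}])

```text
time_s: 14.0
eef_pos: [0.4897, 0.0125, 0.0966]
ee_rot: [3.141, -0.001, -3.141]
ft_force: [0.3, 0.3, -3.5]
finger_gap: 0.0429
finger_force: 63.3
```

B has passed the step level with no force. I'll go a bit deeper to be sure, then lift.

>>> send_rows(motion=[{"twist": [0,0,0],"slide": [0,0,-0.005],"claw": 0},{"twist": [0,0,0],"slide": [0,0,-0.01],"claw": 0},{"twist": [0,0,0],"slide": [0,0,-0.015],"claw": 0},{"twist": [0,0,0],"slide": [0,0,-0.015],"claw": 0}])

```text
time_s: 14.4
eef_pos: [0.489, 0.0126, 0.0807]
ee_rot: [3.141, -0.002, -3.141]
ft_force: [-0.2, 0.5, -2.5]
finger_gap: 0.0429
finger_force: 63.3
```

>>> send_rows(motion=[{"twist": [0,0,0],"slide": [0,0,0.05],"claw": 0},{"twist": [0,0,0],"slide": [0,0,0.1],"claw": 0},{"twist": [0,0,0],"slide": [0,0,0.15],"claw": 0},{"twist": [0,0,0],"slide": [0,0,0.2],"claw": 0},{"twist": [0,0,0],"slide": [0,0.04,0.22],"claw": 0},{"twist": [0,0,0],"slide": [0,0.08,0.22],"claw": 0},{"twist": [0,0,0],"slide": [0,0.08,0.22],"claw": 0}])

```text
time_s: 15.1
eef_pos: [0.49, 0.0965, 0.3033]
ee_rot: [3.139, 0.002, -3.136]
ft_force: [-0.7, -0.2, -4.5]
finger_gap: 0.0423
finger_force: 64.5
```

```bash
python3 - <<'E'
from h import *
import glob
print(tops())
a=np.radians(35);ax=np.array([-np.sin(a),0,np.cos(a)])
for n,y in((3,.1450),(2,.2349),(1,.3247)):
    root=np.array([.6395,y,.1])
    # held sleeve: foot .046 beyond TCP -> TCP on the peg axis; t = foot height up the peg
    for t in(.12,.10,.05,.0): print(n,t,(root+ax*(t+.0462)).round(4))
E
```

```text
{'A': [([0.4766, 0.3217], 260)], 'C': [([0.4149, 0.3834], 256)], 'D': [([0.4084, 0.2734], 264)]}
3 0.12 [0.5442 0.145  0.2361]
3 0.1 [0.5556 0.145  0.2198]
3 0.05 [0.5843 0.145  0.1788]
3 0.0 [0.613  0.145  0.1378]
2 0.12 [0.5442 0.2349 0.2361]
2 0.1 [0.5556 0.2349 0.2198]
2 0.05 [0.5843 0.2349 0.1788]
2 0.0 [0.613  0.2349 0.1378]
1 0.12 [0.5442 0.3247 0.2361]
1 0.1 [0.5556 0.3247 0.2198]
1 0.05 [0.5843 0.3247 0.1788]
1 0.0 [0.613  0.3247 0.1378]
```

B is good. Tilting 35° and aligning with the right-hand peg (peg_3).

>>> send_rows(motion=[{"twist": [0,-0.14,0],"slide": [0.01,0.02,0],"claw": 0},{"twist": [0,-0.28,0],"slide": [0.02,0.04,0],"claw": 0},{"twist": [0,-0.42,0],"slide": [0.03,0.05,-0.01],"claw": 0},{"twist": [0,-0.55,0],"slide": [0.04,0.05,-0.03],"claw": 0},{"twist": [0,-0.611,0],"slide": [0.042,0.05,-0.05],"claw": 0},{"twist": [0,-0.611,0],"slide": [0.042,0.05,-0.05],"claw": 0},{"twist": [0,-0.611,0],"slide": [0.042,0.05,-0.05],"claw": 0}])

```text
time_s: 15.85
eef_pos: [0.5314, 0.1417, 0.2509]
ee_rot: [-3.14, 0.608, -3.141]
ft_force: [1.5, 0.5, -2.6]
finger_gap: 0.0425
finger_force: 64.6
```

```bash
python3 - <<'E'
from h import *
f,KT,s=grab('wrist','w6'); print(s['eef_pos'],s['ee_rot'],s['joints'].round(2))
z=-R.from_euler('xyz',s['ee_rot']).as_matrix()[:,2];print(z)
for t in (0,.102): print([proj(KT,np.array([.6395,y,.1])+t*np.array([-.5736,0,.8192])).round(1).tolist() for y in(.145,.235,.325)])
E
```

```text
[0.53136808 0.14172924 0.25092415] [-3.14043376  0.60768952 -3.14148266] [ 0.15 -0.2   2.03 -0.14  0.72 -1.34]
[-0.57097189  0.00109609  0.82096888]
[[322.2, 213.3], [419.2, 213.2], [516.2, 213.2]]
[[323.8, 245.3], [461.0, 245.2], [598.4, 245.2]]
```

View pics/w6.png

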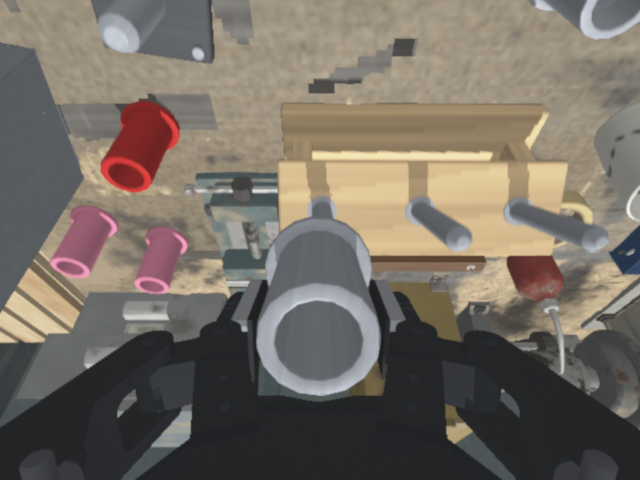

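Pegs 2 and 1 show tips at (457,236) and (596,237), about 7 px above prediction, so I shift about 3.5 mm off-axis. Sliding on, checking force.

>>> send_rows(motion=[{"twist": [0,0,0],"slide": [-0.0012,0.002,-0.0009],"claw": 0},{"twist": [0,0,0],"slide": [-0.0012,0.002,-0.0009],"claw": 0},{"twist": [0,0,0],"slide": [0.0103,0.002,-0.0173],"claw": 0},{"twist": [0,0,0],"slide": [0.0217,0.002,-0.0337],"claw": 0},{"twist": [0,0,0],"slide": [0.0326,0.002,-0.0492],"claw": 0},{"twist": [0,0,0],"slide": [0.0326,0.002,-0.0492],"claw": 0}])

```text
time_s: 16.5
eef_pos: [0.5645, 0.144, 0.2007]
ee_rot: [-3.141, 0.607, -3.141]
ft_force: [-0.9, -0.1, -3.3]
finger_gap: 0.0427
finger_force: 64.6
```

>>> send_rows(motion=[{"twist": [0,0,0],"slide": [0.0115,0,-0.0164],"claw": 0},{"twist": [0,0,0],"slide": [0.0229,0,-0.0328],"claw": 0},{"twist": [0,0,0],"slide": [0.0344,0,-0.0492],"claw": 0},{"twist": [0,0,0],"slide": [0.0402,0,-0.0573],"claw": 0},{"twist": [0,0,0],"slide": [0.0402,0,-0.0573],"claw": 0}])

```text
time_s: 17.0
eef_pos: [0.6052, 0.1443, 0.1451]
ee_rot: [-3.141, 0.61, -3.141]
ft_force: [0.7, -0.6, -2.8]
finger_gap: 0.0423
finger_force: 64.5
```

>>> send_rows(motion=[{"twist": [0,0,0],"slide": [0.0023,0,-0.0033],"claw": 0},{"twist": [0,0,0],"slide": [0.0046,0,-0.0066],"claw": 0},{"twist": [0,0,0],"slide": [0.0046,0,-0.0066],"claw": 0}])

```text
time_s: 17.3
eef_pos: [0.61, 0.1447, 0.1407]
ee_rot: [-3.141, 0.613, -3.141]
ft_force: [-6.1, 0.1, 3.7]
finger_gap: 0.0426
finger_force: 65.6
```

>>> send_rows(motion=[{"twist": [0,0,0],"slide": [0,0,0],"claw": 0.7},{"twist": [0,0,0],"slide": [0,0,0],"claw": 0.7},{"twist": [0,0,0],"slide": [0,0,0],"claw": 0.7},{"twist": [0,0,0],"slide": [0,0,0],"claw": 0.7},{"twist": [0,0,0],"slide": [0,0,0],"claw": 0.7}])

```text
time_s: 17.8
eef_pos: [0.6097, 0.1445, 0.1392]
ee_rot: [-3.142, 0.612, -3.141]
ft_force: [0.5, 0.7, -0.4]
finger_gap: 0.0599
finger_force: 0.0
```

```bash
python3 - <<'E'
from h import *
s=state();p=s['eef_pos']
f,KT,s=grab('side','s2'); q=proj(KT,[.61,.145,.14]).astype(int); print(q)
cv2.imwrite('pics/s2c.png',cv2.resize(f[q[1]-60:q[1]+60,q[0]-80:q[0]+80],None,fx=5,fy=5,interpolation=cv2.INTER_CUBIC))
E
```

```text
[321 226]
```

>>> send_rows(motion=[{"twist": [0,0,0],"slide": [-0.0229,0,0.0328],"claw": 0.7},{"twist": [0,0,0],"slide": [-0.0459,0,0.0655],"claw": 0.7},{"twist": [0,0,0],"slide": [-0.0746,0,0.1065],"claw": 0.7},{"twist": [0,0,0],"slide": [-0.0746,0,0.1065],"claw": 1},{"twist": [0,0.15,0],"slide": [-0.09,0.04,0.11],"claw": 1},{"twist": [0,0.3,0],"slide": [-0.11,0.08,0.11],"claw": 1},{"twist": [0,0.45,0],"slide": [-0.13,0.12,0.09],"claw": 1},{"twist": [0,0.612,0],"slide": [-0.138,0.16,0.05],"claw": 1}])

```text
time_s: 18.65
eef_pos: [0.474, 0.303, 0.1978]
ee_rot: [3.137, 0.015, -3.14]
ft_force: [1.7, -0.0, 0.6]
finger_gap: 0.0852
finger_force: 0.0
```

>>> send_rows(motion=[{"twist": [0,0.05,0],"slide": [0,0.016,-0.03],"claw": 1},{"twist": [0,0.02,0],"slide": [0,0.016,-0.04],"claw": 1},{"twist": [0,0.02,0],"slide": [0,0.016,-0.04],"claw": 1},{"twist": [0,0.02,0],"slide": [0,0.016,-0.04],"claw": 1}])

```text
time_s: 19.05
eef_pos: [0.4723, 0.3154, 0.1535]
ee_rot: [-3.141, -0.01, -3.141]
ft_force: [0.2, 0.5, 0.6]
finger_gap: 0.0857
finger_force: 0.0
```

```bash
python3 - <<'E'
from h import *
s=state();print(s['ee_rot'])
for i in range(2): print(ring((.472,.321),rad=.025))
print(ring((.472,.321),r=.015,rad=.025))
f,KT,s=grab('side','s3'); q=proj(KT,[.61,.18,.14]).astype(int)
cv2.imwrite('pics/s3c.png',cv2.resize(f[q[1]-60:q[1]+60,q[0]-80:q[0]+80],None,fx=5,fy=5,interpolation=cv2.INTER_CUBIC))
E
```

```text
[-3.1412967  -0.00966696 -3.1412219 ]
([0.4723, 0.3154, 0.1535], [327.4, 247.1], np.float64(35.0), [([0.4705, 0.3254], 33.8), ([0.4579, 0.3239], 37.0)])
([0.473, 0.3155, 0.1547], [327.1, 245.3], np.float64(34.9), [([0.4715, 0.3239], 32.9)])
([0.4734, 0.3155, 0.1554], [326.9, 244.3], np.float64(23.7), [([0.4738, 0.3256], 23.6)])
```

View pics/s3c.png

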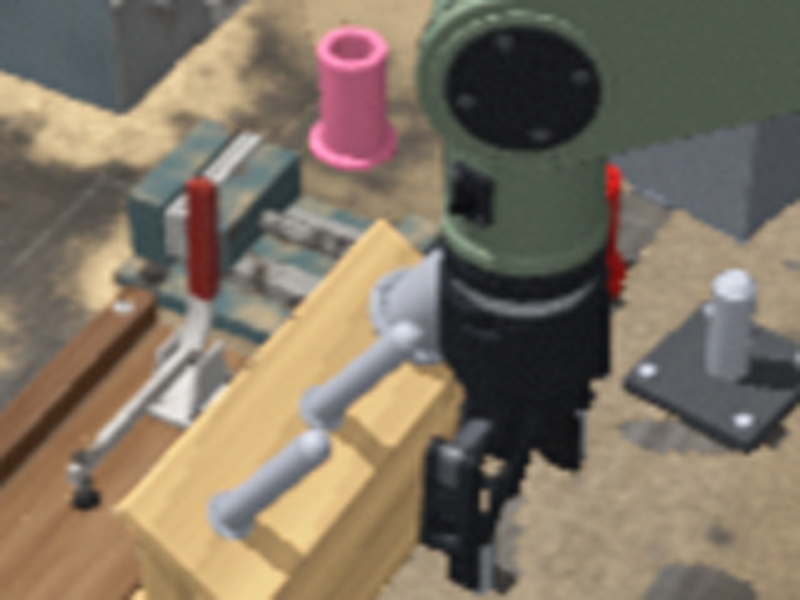

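B's flange sits on the board at peg_3. Centring over A.

>>> send_rows(motion=[{"twist": [0,-0.01,0],"slide": [-0.001,0.007,-0.02],"claw": 1},{"twist": [0,-0.01,0],"slide": [-0.001,0.007,-0.02],"claw": 1},{"twist": [0,-0.01,0],"slide": [-0.001,0.007,-0.02],"claw": 1},{"twist": [0,-0.01,0],"slide": [-0.001,0.007,-0.02],"claw": 1}])

```text
time_s: 19.65
eef_pos: [0.4721, 0.3224, 0.135]
ee_rot: [3.141, 0.003, 3.142]
ft_force: [-0.6, 0.6, -0.2]
finger_gap: 0.0854
finger_force: 0.0
```

```bash
python3 - <<'E'
from h import *
s=state();print(s['ee_rot'])
for i in range(2): print(ring((.472,.323),rad=.025))
print(ring((.472,.323),r=.015,rad=.025)); print(tops())
E
```

```text
[3.14093721e+00 2.56928817e-03 3.14154312e+00]
([0.4721, 0.3224, 0.135], [319.4, 255.7], np.float64(38.1), [([0.4723, 0.3261], 35.7), ([0.4566, 0.3252], 39.0)])
([0.4722, 0.3225, 0.135], [319.3, 255.5], np.float64(38.1), [([0.4734, 0.3262], 35.8)])
([0.4721, 0.3225, 0.1349], [319.3, 255.7], np.float64(26.0), [([0.473, 0.3255], 25.6)])
{'C': [([0.4244, 0.3711], 104)]}
```

>>> send_rows(motion=[{"twist": [0,0,0],"slide": [0.0005,0.003,-0.04],"claw": 1},{"twist": [0,0,0],"slide": [0.0005,0.003,-0.08],"claw": 1},{"twist": [0,0,0],"slide": [0.0005,0.003,-0.089],"claw": 1},{"twist": [0,0,0],"slide": [0.0005,0.003,-0.089],"claw": 1},{"twist": [0,0,0],"slide": [0.0005,0.003,-0.089],"claw": 0},{"twist": [0,0,0],"slide": [0.0005,0.003,-0.089],"claw": 0},{"twist": [0,0,0],"slide": [0.0005,0.003,-0.089],"claw": 0},{"twist": [0,0,0],"slide": [0.0005,0.003,-0.089],"claw": 0}])

```text
time_s: 20.65
eef_pos: [0.4736, 0.3261, 0.0473]
ee_rot: [3.14, 0.005, -3.141]
ft_force: [-0.9, -1.0, 5.8]
finger_gap: 0.043
finger_force: 60.5
```

>>> send_rows(motion=[{"twist": [0,0,0],"slide": [0,0,0],"claw": 0},{"twist": [0,0,0],"slide": [0,0,0],"claw": 0},{"twist": [0,0,0],"slide": [0,0,0.05],"claw": 0},{"twist": [0,0,0],"slide": [0,0,0.1],"claw": 0},{"twist": [0,0,0],"slide": [0,-0.03,0.125],"claw": 0},{"twist": [0,0,0],"slide": [0,-0.08,0.125],"claw": 0},{"twist": [0,0,0],"slide": [0,-0.13,0.125],"claw": 0},{"twist": [0,0,0],"slide": [0,-0.18,0.125],"claw": 0}])

```text
time_s: 21.45
eef_pos: [0.4712, 0.144, 0.1701]
ee_rot: [-3.141, 0.002, -3.14]
ft_force: [0.2, -0.1, -3.3]
finger_gap: 0.0425
finger_force: 62.7
```

>>> send_rows(motion=[{"twist": [0,0,0],"slide": [0.015,-0.05,0],"claw": 0},{"twist": [0,0,0],"slide": [0.017,-0.1,0],"claw": 0},{"twist": [0,0,0],"slide": [0.017,-0.13,0],"claw": 0},{"twist": [0,0,0],"slide": [0.017,-0.13,0],"claw": 0},{"twist": [0,0,0],"slide": [0.017,-0.13,0],"claw": 0},{"twist": [0,0,0],"slide": [0.017,-0.13,0],"claw": 0}])

```text
time_s: 22.05
eef_pos: [0.4885, 0.0163, 0.1696]
ee_rot: [3.141, 0.0, -3.141]
ft_force: [-0.8, -0.1, -3.6]
finger_gap: 0.0427
finger_force: 62.9
```

```bash
python3 - <<'E'
from h import *
s=state();print(s['eef_pos'],s['ee_rot'])
print(tops())
E
```

```text
[0.48845038 0.01634011 0.16957384] [ 3.14094612e+00  4.39804025e-04 -3.14065841e+00]
{'C': [([0.4152, 0.3833], 256)], 'D': [([0.4085, 0.2736], 263)]}
```

>>> send_rows(motion=[{"twist": [0,0,0],"slide": [0.001,-0.0035,-0.02],"claw": 0},{"twist": [0,0,0],"slide": [0.001,-0.0035,-0.035],"claw": 0},{"twist": [0,0,0],"slide": [0.001,-0.0035,-0.045],"claw": 0},{"twist": [0,0,0],"slide": [0.001,-0.0035,-0.053],"claw": 0},{"twist": [0,0,0],"slide": [0.001,-0.0035,-0.06],"claw": 0},{"twist": [0,0,0],"slide": [0.001,-0.0035,-0.06],"claw": 0}])

```text
time_s: 22.7
eef_pos: [0.4893, 0.0124, 0.1089]
ee_rot: [3.141, -0.001, -3.141]
ft_force: [-0.0, 0.3, -2.7]
finger_gap: 0.0428
finger_force: 62.8
```

>>> send_rows(motion=[{"twist": [0,0,0],"slide": [0,0,-0.004],"claw": 0},{"twist": [0,0,0],"slide": [0,0,-0.008],"claw": 0},{"twist": [0,0,0],"slide": [0,0,-0.008],"claw": 0}])

```text
time_s: 23.0
eef_pos: [0.491, 0.012, 0.1025]
ee_rot: [3.141, 0.003, 3.142]
ft_force: [0.9, 0.5, -1.5]
finger_gap: 0.0428
finger_force: 63.1
```

>>> send_rows(motion=[{"twist": [0,0,0],"slide": [0,0,-0.003],"claw": 0},{"twist": [0,0,0],"slide": [0,0,-0.005],"claw": 0},{"twist": [0,0,0],"slide": [0,0,-0.005],"claw": 0}])

```text
time_s: 23.3
eef_pos: [0.4919, 0.012, 0.1018]
ee_rot: [-3.142, 0.004, -3.141]
ft_force: [-9.7, 2.0, 25.3]
finger_gap: 0.0429
finger_force: 65.5
```

A is a reject too, with the same stop at the step. Off to the bin.

>>> send_rows(motion=[{"twist": [0,0,0],"slide": [0,0,0.05],"claw": 0},{"twist": [0,0,0],"slide": [0,0,0.1],"claw": 0},{"twist": [0,0,0],"slide": [0,0,0.15],"claw": 0},{"twist": [0,0,0],"slide": [0,0,0.2],"claw": 0},{"twist": [0,0,-0.09],"slide": [0.02,-0.04,0.229],"claw": 0},{"twist": [0,0,-0.185],"slide": [0.035,-0.08,0.229],"claw": 0},{"twist": [0,0,-0.185],"slide": [0.05,-0.12,0.229],"claw": 0},{"twist": [0,0,-0.185],"slide": [0.05,-0.12,0.229],"claw": 0}])

```text
time_s: 24.1
eef_pos: [0.5408, -0.1131, 0.3252]
ee_rot: [-3.139, 0.002, 2.951]
ft_force: [-0.6, 1.4, -4.0]
finger_gap: 0.0425
finger_force: 65.3
```

>>> send_rows(motion=[{"twist": [0,0,0],"slide": [0.025,-0.046,0],"claw": 0},{"twist": [0,0,0],"slide": [0.05,-0.091,0],"claw": 0},{"twist": [0,0,0],"slide": [0.05,-0.091,0],"claw": 0},{"twist": [0,0,0],"slide": [0.05,-0.091,0],"claw": 0}])

```text
time_s: 24.5
eef_pos: [0.5895, -0.1998, 0.3238]
ee_rot: [3.14, -0.002, 2.955]
ft_force: [-0.0, 0.8, -3.6]
finger_gap: 0.0421
finger_force: 65.2
```

>>> send_rows(motion=[{"twist": [0,0,0],"slide": [0,0.001,-0.04],"claw": 0},{"twist": [0,0,0],"slide": [0,0.001,-0.065],"claw": 0},{"twist": [0,0,0],"slide": [0,0.001,-0.092],"claw": 0},{"twist": [0,0,0],"slide": [0,0.001,-0.092],"claw": 0},{"twist": [0,0,0],"slide": [0,0.001,-0.092],"claw": 0.7},{"twist": [0,0,0],"slide": [0,0.001,-0.092],"claw": 0.7},{"twist": [0,0,0],"slide": [0,0.001,-0.092],"claw": 0.7},{"twist": [0,0,0],"slide": [0,0.001,-0.092],"claw": 0.7}])

```text
time_s: 25.3
eef_pos: [0.591, -0.1984, 0.2362]
ee_rot: [-3.14, 0.005, 2.957]
ft_force: [0.5, -0.3, -0.1]
finger_gap: 0.0598
finger_force: 0.0
```

>>> send_rows(motion=[{"twist": [0,0,0],"slide": [0,0,0],"claw": 0.7},{"twist": [0,0,0],"slide": [0,0,0.05],"claw": 0.7},{"twist": [0,0,0],"slide": [0,0,0.1],"claw": 0.7},{"twist": [0,0,0.09],"slide": [-0.02,0.04,0.1],"claw": 1},{"twist": [0,0,0.185],"slide": [-0.04,0.08,0.1],"claw": 1},{"twist": [0,0,0.185],"slide": [-0.06,0.12,0.1],"claw": 1},{"twist": [0,0,0.185],"slide": [-0.08,0.16,0.1],"claw": 1},{"twist": [0,0,0.185],"slide": [-0.1,0.2,0.08],"claw": 1}])

```text
time_s: 26.1
eef_pos: [0.491, 0.0029, 0.3172]
ee_rot: [-3.14, 0.009, 3.141]
ft_force: [1.4, 0.7, -0.2]
finger_gap: 0.0853
finger_force: 0.0
```

>>> send_rows(motion=[{"twist": [0,0,0],"slide": [-0.014,0.045,-0.02],"claw": 1},{"twist": [0,0,0],"slide": [-0.028,0.09,-0.03],"claw": 1},{"twist": [0,0,0],"slide": [-0.042,0.135,-0.05],"claw": 1},{"twist": [0,0,0],"slide": [-0.056,0.18,-0.07],"claw": 1},{"twist": [0,0,0],"slide": [-0.07,0.225,-0.09],"claw": 1},{"twist": [0,0,0],"slide": [-0.084,0.272,-0.12],"claw": 1},{"twist": [0,0,0],"slide": [-0.084,0.272,-0.16],"claw": 1},{"twist": [0,0,0],"slide": [-0.084,0.272,-0.175],"claw": 1}])

```text
time_s: 26.9
eef_pos: [0.4022, 0.2747, 0.1349]
ee_rot: [-3.139, -0.005, -3.138]
ft_force: [0.3, -0.9, -0.1]
finger_gap: 0.0849
finger_force: 0.0
```

>>> send_rows(motion=[{"twist": [0,0,0],"slide": [0,0,0],"claw": 1},{"twist": [0,0,0],"slide": [0,0,0],"claw": 1},{"twist": [0,0,0],"slide": [0,0,0],"claw": 1}])

```text
time_s: 27.2
eef_pos: [0.4077, 0.2743, 0.1408]
ee_rot: [3.14, 0.005, 3.141]
ft_force: [0.9, 0.3, 0.3]
finger_gap: 0.0856
finger_force: 0.0
```

```bash
python3 - <<'E'
from h import *
s=state();print(s['ee_rot'])
for i in range(2): print(ring((.406,.2745),rad=.025,name='w7'))
print(ring((.406,.2745),r=.015,rad=.025)); print(tops())
f,KT,s=grab('top','t2')
E
```

```text
[3.13997291 0.00466649 3.14087556]
([0.4077, 0.2743, 0.1408], [318.7, 249.8], np.float64(37.1), [([0.402, 0.2764], 36.1)])
([0.4077, 0.2742, 0.1408], [318.8, 249.6], np.float64(37.1), [([0.4039, 0.276], 35.6), ([0.388, 0.2768], 39.7)])
([0.4076, 0.2742, 0.1407], [318.9, 250.0], np.float64(25.3), [([0.4018, 0.2754], 25.2)])
{}
```

>>> send_rows(motion=[{"twist": [0,0,0],"slide": [-0.0045,0.0013,-0.008],"claw": 1},{"twist": [0,0,0],"slide": [-0.0045,0.0013,-0.008],"claw": 1},{"twist": [0,0,0],"slide": [-0.0045,0.0013,-0.008],"claw": 1}])

```text
time_s: 27.75
eef_pos: [0.4007, 0.275, 0.1301]
ee_rot: [-3.141, -0.0, -3.141]
ft_force: [-0.2, -0.1, 1.0]
finger_gap: 0.0854
finger_force: 0.0
```

```bash
python3 - <<'E'
from h import *
for i in range(3): print(ring((.404,.2755),rad=.025))
print(ring((.404,.2755),r=.015,rad=.025))
E
```

```text
([0.4007, 0.275, 0.1301], [319.4, 264.3], np.float64(38.8), [([0.4008, 0.2754], 36.7)])
([0.4011, 0.2752, 0.1304], [319.1, 263.5], np.float64(38.7), [([0.4017, 0.2766], 36.5)])
([0.4013, 0.2753, 0.1307], [318.9, 262.9], np.float64(38.7), [])
([0.4014, 0.2753, 0.1307], [318.9, 262.7], np.float64(26.4), [([0.4025, 0.277], 26.0)])
```

>>> send_rows(motion=[{"twist": [0,0,0],"slide": [0,0.001,-0.04],"claw": 1},{"twist": [0,0,0],"slide": [0,0.001,-0.08],"claw": 1},{"twist": [0,0,0],"slide": [0,0.001,-0.0855],"claw": 1},{"twist": [0,0,0],"slide": [0,0.001,-0.0855],"claw": 1},{"twist": [0,0,0],"slide": [0,0.001,-0.0855],"claw": 0},{"twist": [0,0,0],"slide": [0,0.001,-0.0855],"claw": 0},{"twist": [0,0,0],"slide": [0,0.001,-0.0855],"claw": 0},{"twist": [0,0,0],"slide": [0,0.001,-0.0855],"claw": 0}])

```text
time_s: 28.75
eef_pos: [0.403, 0.2769, 0.0474]
ee_rot: [3.14, 0.004, -3.141]
ft_force: [-1.1, -2.3, 5.7]
finger_gap: 0.0427
finger_force: 60.2
```

>>> send_rows(motion=[{"twist": [0,0,0],"slide": [0,0,0],"claw": 0},{"twist": [0,0,0],"slide": [0,0,0],"claw": 0},{"twist": [0,0,0],"slide": [0,0,0.05],"claw": 0},{"twist": [0,0,0],"slide": [0,0,0.1],"claw": 0},{"twist": [0,0,0],"slide": [0.01,-0.03,0.125],"claw": 0},{"twist": [0,0,0],"slide": [0.03,-0.07,0.125],"claw": 0},{"twist": [0,0,0],"slide": [0.05,-0.11,0.125],"claw": 0},{"twist": [0,0,0],"slide": [0.07,-0.15,0.125],"claw": 0}])

```text
time_s: 29.55
eef_pos: [0.4715, 0.125, 0.1709]
ee_rot: [3.141, 0.002, -3.14]
ft_force: [1.9, 0.6, -4.0]
finger_gap: 0.0425
finger_force: 63.0
```

>>> send_rows(motion=[{"twist": [0,0,0],"slide": [0.01,-0.045,0],"claw": 0},{"twist": [0,0,0],"slide": [0.017,-0.09,0],"claw": 0},{"twist": [0,0,0],"slide": [0.017,-0.113,0],"claw": 0},{"twist": [0,0,0],"slide": [0.017,-0.113,0],"claw": 0},{"twist": [0,0,0],"slide": [0.017,-0.113,0],"claw": 0},{"twist": [0,0,0],"slide": [0.017,-0.113,0],"claw": 0}])

```text
time_s: 30.15
eef_pos: [0.4879, 0.0141, 0.1701]
ee_rot: [3.141, 0.001, -3.141]
ft_force: [0.2, -0.0, -4.3]
finger_gap: 0.0431
finger_force: 63.1
```

```bash
python3 - <<'E'
from h import *
s=state();print(s['eef_pos'],s['ee_rot'])
print(tops())
E
```

```text
[0.48793709 0.0141385  0.17012511] [ 3.14100059e+00  5.04158424e-04 -3.14056631e+00]
{'C': [([0.4152, 0.3833], 253)]}
```

>>> send_rows(motion=[{"twist": [0,0,0],"slide": [0.0015,-0.0013,-0.02],"claw": 0},{"twist": [0,0,0],"slide": [0.0015,-0.0013,-0.035],"claw": 0},{"twist": [0,0,0],"slide": [0.0015,-0.0013,-0.045],"claw": 0},{"twist": [0,0,0],"slide": [0.0015,-0.0013,-0.053],"claw": 0},{"twist": [0,0,0],"slide": [0.0015,-0.0013,-0.061],"claw": 0},{"twist": [0,0,0],"slide": [0.0015,-0.0013,-0.061],"claw": 0}])

```text
time_s: 30.8
eef_pos: [0.4892, 0.0124, 0.1083]
ee_rot: [3.141, -0.001, -3.141]
ft_force: [0.6, -0.3, -3.4]
finger_gap: 0.0425
finger_force: 63.0
```

>>> send_rows(motion=[{"twist": [0,0,0],"slide": [0,0,-0.004],"claw": 0},{"twist": [0,0,0],"slide": [0,0,-0.008],"claw": 0},{"twist": [0,0,0],"slide": [0,0,-0.008],"claw": 0}])

```text
time_s: 31.1
eef_pos: [0.4896, 0.0119, 0.1009]
ee_rot: [3.141, 0.0, -3.141]
ft_force: [0.5, 0.3, -4.3]
finger_gap: 0.0426
finger_force: 63.1
```

>>> send_rows(motion=[{"twist": [0,0,0],"slide": [0,0,-0.003],"claw": 0},{"twist": [0,0,0],"slide": [0,0,-0.005],"claw": 0},{"twist": [0,0,0],"slide": [0,0,-0.005],"claw": 0}])

```text
time_s: 31.4
eef_pos: [0.4896, 0.012, 0.096]
ee_rot: [3.142, 0.0, -3.141]
ft_force: [-0.6, 0.3, -3.5]
finger_gap: 0.0428
finger_force: 63.1
```

D is good. Deeper check, then to the middle peg.

>>> send_rows(motion=[{"twist": [0,0,0],"slide": [0,0,-0.008],"claw": 0},{"twist": [0,0,0],"slide": [0,0,-0.015],"claw": 0},{"twist": [0,0,0],"slide": [0,0,-0.015],"claw": 0}])

```text
time_s: 31.7
eef_pos: [0.489, 0.012, 0.0798]
ee_rot: [3.141, -0.001, -3.141]
ft_force: [-0.3, 0.3, -2.6]
finger_gap: 0.0426
finger_force: 63.0
```

>>> send_rows(motion=[{"twist": [0,0,0],"slide": [0,0,0.05],"claw": 0},{"twist": [0,0,0],"slide": [0,0,0.1],"claw": 0},{"twist": [0,0,0],"slide": [0,0,0.15],"claw": 0},{"twist": [0,0,0],"slide": [0,0,0.2],"claw": 0},{"twist": [0,0,0],"slide": [0,0.04,0.22],"claw": 0},{"twist": [0,0,0],"slide": [0,0.085,0.22],"claw": 0},{"twist": [0,0,0],"slide": [0,0.13,0.22],"claw": 0},{"twist": [0,0,0],"slide": [0,0.17,0.22],"claw": 0}])

```text
time_s: 32.5
eef_pos: [0.4894, 0.1838, 0.3013]
ee_rot: [3.141, 0.001, -3.141]
ft_force: [0.9, -0.5, -4.4]
finger_gap: 0.0425
finger_force: 64.5
```

>>> send_rows(motion=[{"twist": [0,-0.14,0],"slide": [0.01,0.02,0],"claw": 0},{"twist": [0,-0.28,0],"slide": [0.02,0.04,0],"claw": 0},{"twist": [0,-0.42,0],"slide": [0.03,0.05,-0.01],"claw": 0},{"twist": [0,-0.55,0],"slide": [0.04,0.051,-0.03],"claw": 0},{"twist": [0,-0.611,0],"slide": [0.041,0.051,-0.05],"claw": 0},{"twist": [0,-0.611,0],"slide": [0.041,0.051,-0.05],"claw": 0},{"twist": [0,-0.611,0],"slide": [0.041,0.051,-0.05],"claw": 0}])

```text
time_s: 33.2
eef_pos: [0.5302, 0.2328, 0.2505]
ee_rot: [-3.14, 0.609, -3.141]
ft_force: [0.9, 0.1, -1.9]
finger_gap: 0.0425
finger_force: 64.5
```

>>> send_rows(motion=[{"twist": [0,0,0],"slide": [0,0,0],"claw": 0},{"twist": [0,0,0],"slide": [0,0,0],"claw": 0}])

```text
time_s: 33.4
eef_pos: [0.5331, 0.2333, 0.2544]
ee_rot: [3.14, 0.616, 3.14]
ft_force: [-0.0, 1.0, -3.7]
finger_gap: 0.0425
finger_force: 64.6
```

>>> send_rows(motion=[{"twist": [0,0,0],"slide": [-0.0033,0.0005,-0.0023],"claw": 0},{"twist": [0,0,0],"slide": [-0.0033,0.0005,-0.0023],"claw": 0},{"twist": [0,0,0],"slide": [0.0082,0.0005,-0.0187],"claw": 0},{"twist": [0,0,0],"slide": [0.0196,0.0005,-0.0351],"claw": 0},{"twist": [0,0,0],"slide": [0.0311,0.0005,-0.0514],"claw": 0},{"twist": [0,0,0],"slide": [0.0311,0.0005,-0.0514],"claw": 0}])

```text
time_s: 34.0
eef_pos: [0.5612, 0.2325, 0.1967]
ee_rot: [-3.139, 0.607, -3.141]
ft_force: [-0.1, -0.2, -3.8]
finger_gap: 0.0422
finger_force: 64.5
```

>>> send_rows(motion=[{"twist": [0,0,0],"slide": [0.0115,0,-0.0164],"claw": 0},{"twist": [0,0,0],"slide": [0.0229,0,-0.0328],"claw": 0},{"twist": [0,0,0],"slide": [0.0344,0,-0.0492],"claw": 0},{"twist": [0,0,0],"slide": [0.0407,0,-0.0582],"claw": 0},{"twist": [0,0,0],"slide": [0.0407,0,-0.0582],"claw": 0}])

```text
time_s: 34.5
eef_pos: [0.6024, 0.2331, 0.1405]
ee_rot: [-3.14, 0.61, -3.141]
ft_force: [-0.3, -1.1, -4.1]
finger_gap: 0.043
finger_force: 64.5
```

>>> send_rows(motion=[{"twist": [0,0,0],"slide": [0.0023,0,-0.0033],"claw": 0},{"twist": [0,0,0],"slide": [0.0046,0,-0.0066],"claw": 0},{"twist": [0,0,0],"slide": [0.0046,0,-0.0066],"claw": 0}])

```text
time_s: 34.8
eef_pos: [0.6078, 0.2337, 0.1397]
ee_rot: [-3.14, 0.616, -3.14]
ft_force: [-18.1, -5.0, 16.3]
finger_gap: 0.0425
finger_force: 67.0
```

>>> send_rows(motion=[{"twist": [0,0,0],"slide": [0,0,0],"claw": 0.7},{"twist": [0,0,0],"slide": [0,0,0],"claw": 0.7},{"twist": [0,0,0],"slide": [0,0,0],"claw": 0.7},{"twist": [0,0,0],"slide": [0,0,0],"claw": 0.7},{"twist": [0,0,0],"slide": [0,0,0],"claw": 0.7}])

```text
time_s: 35.3
eef_pos: [0.6075, 0.2335, 0.1351]
ee_rot: [-3.142, 0.612, -3.141]
ft_force: [0.7, -1.4, 0.3]
finger_gap: 0.0601
finger_force: 0.0
```

>>> send_rows(motion=[{"twist": [0,0,0],"slide": [-0.0229,0,0.0328],"claw": 0.7},{"twist": [0,0,0],"slide": [-0.0459,0,0.0655],"claw": 0.7},{"twist": [0,0,0],"slide": [-0.0746,0,0.1065],"claw": 0.7},{"twist": [0,0,0],"slide": [-0.0746,0,0.1065],"claw": 1},{"twist": [0,0.15,0],"slide": [-0.1,0.04,0.11],"claw": 1},{"twist": [0,0.3,0],"slide": [-0.13,0.07,0.11],"claw": 1},{"twist": [0,0.45,0],"slide": [-0.16,0.1,0.1],"claw": 1},{"twist": [0,0.6,0],"slide": [-0.185,0.13,0.08],"claw": 1}])

```text
time_s: 36.1
eef_pos: [0.4227, 0.366, 0.2179]
ee_rot: [3.138, 0.012, -3.141]
ft_force: [1.0, -0.3, 0.0]
finger_gap: 0.0852
finger_force: 0.0
```

>>> send_rows(motion=[{"twist": [0,0,0],"slide": [-0.005,0.02,-0.04],"claw": 1},{"twist": [0,0,0],"slide": [-0.005,0.02,-0.05],"claw": 1},{"twist": [0,0,0],"slide": [-0.005,0.02,-0.05],"claw": 1},{"twist": [0,0,0],"slide": [-0.005,0.02,-0.05],"claw": 1}])

```text
time_s: 36.5
eef_pos: [0.4178, 0.3829, 0.1655]
ee_rot: [-3.141, 0.013, 3.141]
ft_force: [0.4, 0.7, -0.4]
finger_gap: 0.0851
finger_force: 0.0
```

```bash
python3 - <<'E'
from h import *
s=state();print(s['ee_rot'])
for i in range(2): print(ring((.410,.387),rad=.03,name='w8'))
print(ring((.410,.387),r=.015,rad=.03))
grab('side','s4')
E
```

```text
[-3.14140872  0.01273722  3.14132533]
([0.4178, 0.3829, 0.1655], [324.7, 228.1], np.float64(33.7), [([0.4078, 0.3884], 31.9), ([0.3963, 0.3859], 36.2)])
([0.4184, 0.3832, 0.1665], [324.0, 226.6], np.float64(33.6), [([0.4089, 0.3898], 31.9)])
([0.4186, 0.3834, 0.167], [323.7, 226.0], np.float64(22.9), [([0.4086, 0.3882], 22.8), ([0.3917, 0.3881], 22.3)])
```

>>> send_rows(motion=[{"twist": [0,0.013,0],"slide": [-0.009,0.0055,-0.035],"claw": 1},{"twist": [0,0.013,0],"slide": [-0.009,0.0055,-0.035],"claw": 1},{"twist": [0,0.013,0],"slide": [-0.009,0.0055,-0.035],"claw": 1},{"twist": [0,0.013,0],"slide": [-0.009,0.0055,-0.035],"claw": 1}])

```text
time_s: 37.1
eef_pos: [0.4094, 0.3893, 0.1317]
ee_rot: [3.14, 0.001, -3.142]
ft_force: [0.4, -0.0, 0.6]
finger_gap: 0.0854
finger_force: 0.0
```

```bash
python3 - <<'E'
from h import *
s=state();print(s['ee_rot'])
for i in range(2): print(ring((.4085,.3885),rad=.025))
print(ring((.4085,.3885),r=.015,rad=.025))
E
```

```text
[ 3.14027718e+00  1.43355294e-03 -3.14155972e+00]
([0.4094, 0.3893, 0.1317], [317.0, 256.3], np.float64(38.7), [([0.4077, 0.3879], 36.4)])
([0.4096, 0.3894, 0.1319], [316.8, 255.9], np.float64(38.7), [([0.406, 0.3892], 38.1)])
([0.4095, 0.3895, 0.1318], [316.7, 256.1], np.float64(26.4), [([0.407, 0.3884], 27.4)])
```

>>> send_rows(motion=[{"twist": [0,0,0],"slide": [-0.002,-0.001,-0.04],"claw": 1},{"twist": [0,0,0],"slide": [-0.002,-0.001,-0.08],"claw": 1},{"twist": [0,0,0],"slide": [-0.002,-0.001,-0.086],"claw": 1},{"twist": [0,0,0],"slide": [-0.002,-0.001,-0.086],"claw": 1},{"twist": [0,0,0],"slide": [-0.002,-0.001,-0.086],"claw": 0},{"twist": [0,0,0],"slide": [-0.002,-0.001,-0.086],"claw": 0},{"twist": [0,0,0],"slide": [-0.002,-0.001,-0.086],"claw": 0},{"twist": [0,0,0],"slide": [-0.002,-0.001,-0.086],"claw": 0}])

```text
time_s: 38.05
eef_pos: [0.408, 0.3893, 0.0465]
ee_rot: [3.139, 0.003, -3.141]
ft_force: [-0.1, 0.4, 5.4]
finger_gap: 0.0425
finger_force: 61.3
```

>>> send_rows(motion=[{"twist": [0,0,0],"slide": [0,0,0],"claw": 0},{"twist": [0,0,0],"slide": [0,0,0],"claw": 0},{"twist": [0,0,0],"slide": [0,0,0.05],"claw": 0},{"twist": [0,0,0],"slide": [0,0,0.1],"claw": 0},{"twist": [0,0,0],"slide": [0.008,-0.04,0.125],"claw": 0},{"twist": [0,0,0],"slide": [0.016,-0.08,0.125],"claw": 0},{"twist": [0,0,0],"slide": [0.024,-0.12,0.125],"claw": 0},{"twist": [0,0,0],"slide": [0.032,-0.16,0.125],"claw": 0}])

```text
time_s: 38.85
eef_pos: [0.4377, 0.2264, 0.1691]
ee_rot: [-3.141, -0.001, -3.141]
ft_force: [0.8, -0.3, -3.5]
finger_gap: 0.0425
finger_force: 62.9
```

>>> send_rows(motion=[{"twist": [0,0,0],"slide": [0.011,-0.045,0],"claw": 0},{"twist": [0,0,0],"slide": [0.022,-0.09,0],"claw": 0},{"twist": [0,0,0],"slide": [0.033,-0.135,0],"claw": 0},{"twist": [0,0,0],"slide": [0.044,-0.18,0],"claw": 0},{"twist": [0,0,0],"slide": [0.048,-0.213,0],"claw": 0},{"twist": [0,0,0],"slide": [0.048,-0.213,0],"claw": 0},{"twist": [0,0,0],"slide": [0.048,-0.213,0],"claw": 0},{"twist": [0,0,0],"slide": [0.048,-0.213,0],"claw": 0}])

```text
time_s: 39.65
eef_pos: [0.4856, 0.0157, 0.1686]
ee_rot: [3.141, -0.002, -3.141]
ft_force: [0.1, -0.2, -3.1]
finger_gap: 0.0421
finger_force: 63.1
```

>>> send_rows(motion=[{"twist": [0,0,0],"slide": [0,0,0],"claw": 0}])

```text
time_s: 39.75
eef_pos: [0.4858, 0.0161, 0.1688]
ee_rot: [3.141, -0.002, -3.14]
ft_force: [-0.4, -0.1, -3.2]
finger_gap: 0.043
finger_force: 63.1
```

>>> send_rows(motion=[{"twist": [0,0,0],"slide": [0.0035,-0.0033,-0.01],"claw": 0},{"twist": [0,0,0],"slide": [0.0035,-0.0033,-0.035],"claw": 0},{"twist": [0,0,0],"slide": [0.0035,-0.0033,-0.045],"claw": 0},{"twist": [0,0,0],"slide": [0.0035,-0.0033,-0.053],"claw": 0},{"twist": [0,0,0],"slide": [0.0035,-0.0033,-0.06],"claw": 0},{"twist": [0,0,0],"slide": [0.0035,-0.0033,-0.06],"claw": 0}])

```text
time_s: 40.35
eef_pos: [0.4892, 0.0119, 0.1082]
ee_rot: [3.141, -0.003, -3.141]
ft_force: [0.6, 0.1, -3.1]
finger_gap: 0.0426
finger_force: 63.0
```

>>> send_rows(motion=[{"twist": [0,0,0],"slide": [0,0,-0.004],"claw": 0},{"twist": [0,0,0],"slide": [0,0,-0.008],"claw": 0},{"twist": [0,0,0],"slide": [0,0,-0.008],"claw": 0}])

```text
time_s: 40.65
eef_pos: [0.4896, 0.0116, 0.1008]
ee_rot: [3.142, -0.001, -3.141]
ft_force: [-0.6, 0.1, -3.0]
finger_gap: 0.0426
finger_force: 63.1
```

>>> send_rows(motion=[{"twist": [0,0,0],"slide": [0,0,-0.003],"claw": 0},{"twist": [0,0,0],"slide": [0,0,-0.005],"claw": 0},{"twist": [0,0,0],"slide": [0,0,-0.005],"claw": 0}])

```text
time_s: 40.95
eef_pos: [0.4895, 0.0117, 0.0958]
ee_rot: [3.141, -0.002, -3.141]
ft_force: [0.6, 0.1, -3.8]
finger_gap: 0.0424
finger_force: 63.1
```

C is good. To the left-hand peg.

>>> send_rows(motion=[{"twist": [0,0,0],"slide": [0,0,-0.008],"claw": 0},{"twist": [0,0,0],"slide": [0,0,-0.015],"claw": 0},{"twist": [0,0,0],"slide": [0,0,-0.015],"claw": 0}])

```text
time_s: 41.25
eef_pos: [0.4883, 0.0119, 0.0795]
ee_rot: [3.141, -0.004, -3.141]
ft_force: [-1.2, 0.7, -3.9]
finger_gap: 0.0424
finger_force: 63.0
```

>>> send_rows(motion=[{"twist": [0,0,0],"slide": [0,0,0.05],"claw": 0},{"twist": [0,0,0],"slide": [0,0,0.1],"claw": 0},{"twist": [0,0,0],"slide": [0,0,0.15],"claw": 0},{"twist": [0,0,0],"slide": [0,0,0.2],"claw": 0},{"twist": [0,0,0],"slide": [0,0.04,0.22],"claw": 0},{"twist": [0,0,0],"slide": [0,0.085,0.22],"claw": 0},{"twist": [0,0,0],"slide": [0,0.13,0.22],"claw": 0},{"twist": [0,0,0],"slide": [0,0.17,0.22],"claw": 0}])

```text
time_s: 42.05
eef_pos: [0.4894, 0.1835, 0.3012]
ee_rot: [3.141, -0.001, -3.141]
ft_force: [0.7, -1.4, -3.4]
finger_gap: 0.0423
finger_force: 63.6
```

>>> send_rows(motion=[{"twist": [0,-0.14,0],"slide": [0.01,0.04,0],"claw": 0},{"twist": [0,-0.28,0],"slide": [0.02,0.08,0],"claw": 0},{"twist": [0,-0.42,0],"slide": [0.03,0.12,-0.01],"claw": 0},{"twist": [0,-0.55,0],"slide": [0.038,0.141,-0.03],"claw": 0},{"twist": [0,-0.611,0],"slide": [0.038,0.141,-0.05],"claw": 0},{"twist": [0,-0.611,0],"slide": [0.038,0.141,-0.05],"claw": 0},{"twist": [0,-0.611,0],"slide": [0.038,0.141,-0.05],"claw": 0}])

```text
time_s: 42.75
eef_pos: [0.5271, 0.3223, 0.2501]
ee_rot: [-3.14, 0.607, -3.14]
ft_force: [1.1, -0.7, -2.3]
finger_gap: 0.0423
finger_force: 63.7
```

>>> send_rows(motion=[{"twist": [0,0,0],"slide": [0,0,0],"claw": 0},{"twist": [0,0,0],"slide": [0,0,0],"claw": 0},{"twist": [0,0,0],"slide": [0,0,0],"claw": 0}])

```text
time_s: 43.05
eef_pos: [0.5294, 0.3225, 0.2533]
ee_rot: [3.139, 0.613, 3.139]
ft_force: [-0.8, 1.1, -4.0]
finger_gap: 0.0425
finger_force: 63.7
```

>>> send_rows(motion=[{"twist": [0,0,0],"slide": [0.0115,0.0015,-0.0164],"claw": 0},{"twist": [0,0,0],"slide": [0.0229,0.0015,-0.0328],"claw": 0},{"twist": [0,0,0],"slide": [0.0376,0.0015,-0.0537],"claw": 0},{"twist": [0,0,0],"slide": [0.0376,0.0015,-0.0537],"claw": 0}])

```text
time_s: 43.45
eef_pos: [0.5654, 0.3224, 0.1942]
ee_rot: [-3.138, 0.605, 3.141]
ft_force: [-0.3, -0.1, -3.7]
finger_gap: 0.042
finger_force: 63.6
```

>>> send_rows(motion=[{"twist": [0,0,0],"slide": [0.0115,0,-0.0164],"claw": 0},{"twist": [0,0,0],"slide": [0.0229,0,-0.0328],"claw": 0},{"twist": [0,0,0],"slide": [0.0344,0,-0.0492],"claw": 0},{"twist": [0,0,0],"slide": [0.0384,0,-0.0549],"claw": 0},{"twist": [0,0,0],"slide": [0.0384,0,-0.0549],"claw": 0}])

```text
time_s: 43.95
eef_pos: [0.604, 0.3237, 0.1422]
ee_rot: [-3.141, 0.609, 3.141]
ft_force: [0.0, 0.1, -3.3]
finger_gap: 0.0422
finger_force: 63.6
```

>>> send_rows(motion=[{"twist": [0,0,0],"slide": [0.0023,0,-0.0033],"claw": 0},{"twist": [0,0,0],"slide": [0.0046,0,-0.0066],"claw": 0},{"twist": [0,0,0],"slide": [0.0046,0,-0.0066],"claw": 0}])

```text
time_s: 44.25
eef_pos: [0.6094, 0.3253, 0.1397]
ee_rot: [3.139, 0.614, 3.141]
ft_force: [-6.1, -1.3, 5.5]
finger_gap: 0.0424
finger_force: 63.0
```

Contact with the board. Releasing, backing away and taking a final look.

>>> send_rows(motion=[{"twist": [0,0,0],"slide": [0,0,0],"claw": 0.7},{"twist": [0,0,0],"slide": [0,0,0],"claw": 0.7},{"twist": [0,0,0],"slide": [0,0,0],"claw": 0.7},{"twist": [0,0,0],"slide": [0,0,0],"claw": 0.7},{"twist": [0,0,0],"slide": [0,0,0],"claw": 0.7}])

```text
time_s: 44.75
eef_pos: [0.6085, 0.3242, 0.1359]
ee_rot: [-3.142, 0.61, -3.141]
ft_force: [-0.8, 0.1, -0.6]
finger_gap: 0.0595
finger_force: 0.0
```

>>> send_rows(motion=[{"twist": [0,0,0],"slide": [-0.0229,0,0.0328],"claw": 0.7},{"twist": [0,0,0],"slide": [-0.0459,0,0.0655],"claw": 0.7},{"twist": [0,0,0],"slide": [-0.0746,0,0.1065],"claw": 0.7},{"twist": [0,0.1,0],"slide": [-0.1,0,0.14],"claw": 1},{"twist": [0,0.2,0],"slide": [-0.14,-0.03,0.16],"claw": 1},{"twist": [0,0.3,0],"slide": [-0.17,-0.06,0.16],"claw": 1},{"twist": [0,0.4,0],"slide": [-0.19,-0.1,0.16],"claw": 1},{"twist": [0,0.5,0],"slide": [-0.2,-0.14,0.16],"claw": 1}])

```text
time_s: 45.55
eef_pos: [0.4068, 0.1837, 0.2971]
ee_rot: [3.14, 0.109, -3.139]
ft_force: [1.8, -0.7, -1.4]
finger_gap: 0.0852
finger_force: 0.0
```

>>> send_rows(motion=[{"twist": [0,0.1,0],"slide": [0,-0.05,0],"claw": 1},{"twist": [0,0.1,0],"slide": [0,-0.1,0],"claw": 1},{"twist": [0,0.1,0],"slide": [0,-0.15,0],"claw": 1},{"twist": [0,0.1,0],"slide": [0,-0.15,0],"claw": 1},{"twist": [0,0.1,0],"slide": [0,-0.15,0],"claw": 1}])

```text
time_s: 46.05
eef_pos: [0.4085, 0.033, 0.2958]
ee_rot: [3.141, 0.01, 3.138]
ft_force: [-0.6, 0.8, 0.6]
finger_gap: 0.0856
finger_force: 0.0
```

```bash
python3 - <<'E'
from h import *
f,KT,s=grab('side'); t,_,_=grab('top')
a=cv2.resize(f[110:330,200:460],(600,508)); b=cv2.resize(t[195:345,215:535],None,fx=2,fy=2)
cv2.imwrite('pics/s5.png',a);cv2.imwrite('pics/t5.png',cv2.resize(t[190:300,230:540],None,fx=2.5,fy=2.5,interpolation=cv2.INTER_CUBIC))
ax=np.array([-.5736,0,.8192])
for y in(.145,.235,.325): print([((proj(KT,np.array([.638,y,.099])+t*ax)-[200,110])*600/260).round().tolist() for t in(0,.04,.08,.102)])
E
```

```text
[[260.0, 286.0], [276.0, 272.0], [294.0, 257.0], [303.0, 248.0]]
[[221.0, 331.0], [237.0, 317.0], [255.0, 303.0], [264.0, 295.0]]
[[179.0, 380.0], [195.0, 367.0], [212.0, 353.0], [222.0, 345.0]]
```

View pics/s5.png

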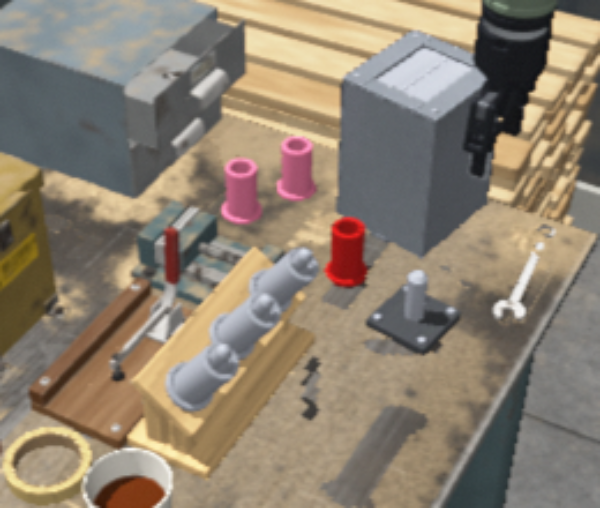

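View pics/t5.png

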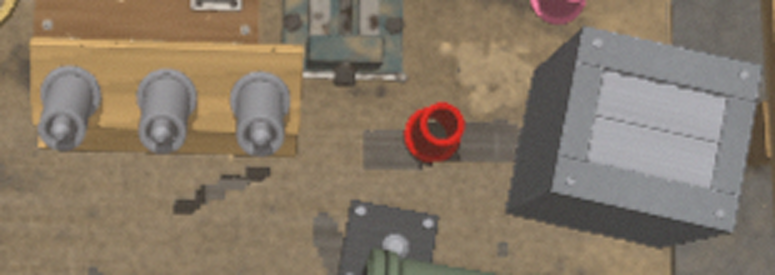

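All three good sleeves sit with their flanges on the board. The flap is shut, no loose sleeves are left, and the robot is clear.

```bash
python3 -c "
from bench import *
print(job_done())"
```

```text
the job is handed in; nothing more can be done
None
```

I tested all five sleeves on the gauge pin and handed the job in: the three good ones (B, D, C) hang home on pegs 3, 2 and 1, and the two rejects (E, A) are in the bin with the flap shut.

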